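# Load the green cartridge and hold the index plunger out

## Robot

A 6-joint arm with a two-finger parallel gripper is mounted at the origin on the work surface. World frame = base frame: x ahead of the robot, y to its left, z up, the work surface at z = 0. Lengths are in m, angles in degrees, forces in N, time in s.
With the tool pointing down it reaches from about 0.3 to 0.75 m from the base axis. Payload 8.5 kg.
Tool frame: the origin (TCP) lies at the very end of the fingers, on their centre line; the grasp point (between the pads) lies grasp_offset behind it (grasp_offset is the distance from the TCP to the grasp point, in m); x points along the fingers, z is the direction in which the jaws open and shut, and the axes are right-handed (so a half turn about x gives the same grasp; the last joint's range is limited). The gripper opens to 85 mm and grips with 20 to 120 N. Pads are 22 mm wide; open, the fingers measure 114 mm over their backs; the gripper's body (76 mm by 85 mm) begins 54 mm behind the grasp point. The pads swing forward as they close: fully open they stand 13 mm farther back than shut.
Start: joints at [52.408, 21.807, 74.336, -0, 83.858, -12.336], TCP at [0.235, 0.497, 0.231] pointing down, gripper open.
Joint ranges: [-178.18, 178.18], [-50.72, 133.34], [12.68, 142.11], [-81.47, 261.47], [9.98, 163.14], [-165.26, 165.26]. Speed limits (degrees/s): [136.94, 136.94, 180, 180, 180, 180].

## Interface

Orientations are given as a 3x3 rotation matrix whose columns are the frame's x, y, z axes.
In Python, from rig import observe, get_image, close_job, recognise, grasp_offset gives the robot as it stands.
- The arm moves only by the tool drive_tool, never from a script. Its argument "targets" is a list that holds one entry, the list of rows, each a list of 7 numbers: the shift along the tool's x, y, z in units of 50 mm (1.0 is 50 mm), then the turn, a rotation vector about the tool's x, y, z in rad, then the opening, from -1 (shut) to 1 (fully open), so that 0 is half open. A call has 1 to 5 rows; each row shifts and turns the commanded pose from where the row before left it, along the tool's axes as they then stand; what a row does not reach is not made up. A row lasts 1/10 s, in which the tool goes at most 50 mm and 8.59 degrees, less where a joint would pass 70% of its speed; a pose out of reach is approached as far as the arm can. A call is refused whole if a number of a shift passes 1 or a number of a turn 0.15, either way. A call with a gripper value outside its range is refused whole. The fingers move at their own pace and stop on an object; "force" is the grip in N (left out, the last holds). Time passes only in rows, so rows that do not move let the fingers close. It gives the time, the measured TCP pose, the force and the opening at its end, in the units of the state.
- observe(): the state, without advancing time (a new reading comes with each control period).
- get_image(name): name is "scene" or "top"; returns a dict with "image" (400x640x3 uint8, red, green, blue), "fx", "fy", "cx", "cy" (pixels), "rvec" (rotation vector, rad) and "tvec" (3), from world to camera coordinates, as OpenCV has them. Camera axes: x right, y down, z forward; pixel columns grow to the right and rows downward; lengths in m; the calibration is good to about 2 mm. A picture is of the moment at which its call begins. There is no depth.
- close_job(): hands the job in, once; it reports no verdict.
Trained networks look in a picture, given as the dict that the camera call returned (one of the last four; its "shot" number tells which), for a name from the list of things; names that differ only in an ending like _2 or _b are one class to them, and where a whole thing is asked for, a point or a joint stands for the part that bears it (a point fixed in the world has none). Each returns a list of dicts, best first, with "p" (0 to 1); they miss things now and then, are a little off and sometimes report something else, mostly with a low value. They report only what shows in the picture. A call takes as long as a camera call.
- recognise(label, picture): "at" ([column, row] as shares, 0 to 1, of the picture: columns of its width, rows of its height, amid what is visible of it).
The state is a dict: "time_s": time; "q": joint angles; "qvel": joint speeds; "joint_efforts": joint torques, N m; "position": TCP position; "tool_rot": TCP orientation; "ft_force": force on the tool from outside, world axes, zero at the start; "wrist_torque": the same for the moment, N m; "grip_width": finger opening in m.
Only numpy, scipy, OpenCV 4.12 (cv2) and the standard library are available. Lean on these libraries where they do the work, as an engineer would, in place of code of your own. Each camera call takes 0.05 s, during which the arm holds its last target.

## Task

Take the green reagent cartridge out of the blue bin, leaving the others in it, and seat it flat in the black pocket of the loading station's carriage and let go of it. Then take the red knob of the index plunger, pull it straight up as far as it goes so that its pin leaves the hole and the sprung carriage slides out to its transfer position, and finish while still holding the knob fully up. Do not disturb the bottle or the yellow tip rack.

Things in the scene. Friction and masses are not known exactly. Their poses are not given: they have to be found in the camera images.
- cart_green: the wanted cartridge: green plastic block with a foil strip on top, 70 (its x) x 26 (its y) x 30 mm high, about 60 g, lying flat in the bin among others of the same shape; origin at the centre of its underside. Either way round fits the pocket.
- cart_orange: the orange cartridge, same size and origin as the green one; stays in the bin
- cart_white: the white cartridge, same size and origin as the green one; stays in the bin
- cart_yellow: the yellow cartridge, same size and origin as the green one; stays in the bin
- cart_black: the black cartridge, same size and origin as the green one; stays in the bin
- bin: fixed blue open bin, 215 (x) x 285 (y) x 42 mm high, walls and floor 5 mm thick; origin at the centre of its underside. Five cartridges stand in it in two rows, their long sides roughly along the bin's x, at least 25 mm free on either side of each.
- station: fixed loading station, grey base plate 150 (x) x 260 (y) x 14 mm; origin at the centre of its underside, z up. The carriage slides on it towards the station's -y; a white bridge 146 (x) x 34 (y) mm, its top 53 mm above the bench, crosses it 85 mm to the +y side of the origin and carries the plunger.
- pocket (a point): centre of the floor of the black pocket in the aluminium carriage, 29 mm above the bench; it moves with the carriage. Pocket inside 78 (its x) x 34 (its y) mm, its walls 5 mm thick, tops 10 mm above this point; the cartridge lies on this floor with its long side along x. The plunger's axis is 95 mm to its +y side while the carriage is locked.
- knob (a point): centre of the red plunger knob, moves with it: an upright cylinder 28 mm in diameter and 24 mm high (12 mm above and below this point), 73 mm above the bench at rest; 8 mm of room between its underside and the bridge. Its axes are the station's.
- plunger (a joint): how far the plunger is pulled up, m: 0 at rest with its pin in the carriage's seat hole, 0.020 at its stop. The pin clears the hole at about 0.010. A spring pulls it back with about 5 N at rest and 10 N at the stop; let go, it snaps down.
- carriage (a joint): how far the carriage has slid out towards the station's -y, m: 0 locked, 0.050 at its stop. A spring of about 4 N drives it out within about a second once the pin is clear; it cannot move while the pin is in.
- bottle: amber reagent bottle, 64 mm in diameter, 150 mm tall, loose on the bench beyond the work; origin at the centre of its underside; leave alone
- tip_rack: yellow pipette tip rack, 80 x 120 x 50 mm, loose on the bench beyond the work; origin at the centre of its underside; leave alone

How it is judged:
By the outcome, as a careful person would: the job done as asked, in the order asked, and still so for the second after the job is handed in, while the arm keeps its last pose, push and grip.
It also fails if it takes over 45 s, if anything falls off the work surface, if the arm or the gripper's body presses on something with over 40 N, if the wrist force passes 120 N, or if a joint passes its speed limit or range.

## Working session

There is one attempt and no reset: what is moved stays moved. The work goes in short steps, Python scripts to look and compute and a tool call to move; the robot and the scene stay as the last step left them, time stands still between calls to the robot, and variables do not carry over. Pictures are saved under pics/ and viewed, and the job is handed in when it is done.

Besides the shell and the picture viewer there is one more tool, called after ">>>" by a JSON object that holds its "api" and its "payload". drive_tool: Moves the arm, as the interface text tells. Its arguments: {"type":"object","properties":{"targets":{"type":"array"},"force":{"type":"number"}},"required":["targets"]}

```bash
mkdir -p pics; ls; python3 - <<'E'
from rig import *
import rig,cv2,json
import numpy as np
o=observe()
for k,v in o.items(): print(k,np.round(v,4).tolist())
print(grasp_offset)
import pickle
for n in ("scene","top"):
    d=get_image(n); cv2.imwrite(f"pics/{n}0.png",d["image"][:,:,::-1]); 
    print({k:(np.round(v,4).tolist() if k!="image" else 0) for k,v in d.items() })
    for l in ["cart_green","cart_orange","cart_white","cart_yellow","cart_black","bin","station","pocket","knob","bottle","tip_rack"]:
        try: print(l,[(round(r["p"],2),np.round(np.array(r["at"])*[640,400],1).tolist()) for r in recognise(l,d)][:3])
        except Exception as e: print(l,e)
    pickle.dump(d,open(f"{n}0.pkl","wb"))
print(observe()["time_s"])
E
```

```text
pics
time_s 0.0
q [52.4085, 21.8408, 74.3862, -0.0011, 83.8581, -12.3357]
qvel [-0.005, -0.0901, 0.0325, -0.1176, -0.0697, -0.0897]
joint_efforts [0.0001, -44.8477, -23.1276, -0.0003, 0.0049, -0.0]
position [0.2345, 0.4972, 0.2307]
tool_rot [[-0.0009, -0.9044, 0.4267], [-0.0012, 0.4267, 0.9044], [-1.0, 0.0003, -0.0015]]
ft_force [-0.5785, -0.3572, -0.4535]
wrist_torque [-0.0035, -0.0331, 0.028]
grip_width 0.0853
0.0187
{'image': 0, 'fx': 495.0226, 'fy': 495.0226, 'cx': 325.1725, 'cy': 198.7985, 'rvec': [2.0467, 0.9455, -0.5074], 'tvec': [-0.4191, -0.2, 1.3439], 'shot': 1}
cart_green [(0.86, [365.2, 158.3])]
cart_orange [(0.71, [390.8, 144.3]), (0.31, [357.7, 186.0])]
cart_white [(0.92, [358.4, 183.5])]
cart_yellow [(0.97, [335.9, 164.9])]
cart_black [(0.76, [387.6, 170.5]), (0.31, [390.5, 145.2]), (0.22, [195.7, 200.0])]
bin [(0.81, [381.5, 160.7]), (0.26, [196.0, 201.2])]
station [(0.61, [163.2, 253.8])]
pocket [(0.92, [169.1, 241.2])]
knob [(0.75, [198.1, 200.3])]
bottle [(0.64, [382.2, 252.8])]
tip_rack []
{'image': 0, 'fx': 399.6877, 'fy': 399.6877, 'cx': 321.3595, 'cy': 197.5425, 'rvec': [2.1395, -2.0711, 0.237], 'tvec': [0.04, 0.5974, 0.8727], 'shot': 2}
cart_green [(0.9, [238.1, 243.5])]
cart_orange [(0.9, [201.4, 238.5])]
cart_white [(0.87, [276.9, 205.6])]
cart_yellow [(0.57, [270.6, 247.1])]
cart_black [(0.69, [244.6, 202.1]), (0.67, [237.4, 240.5])]
bin [(0.77, [233.1, 220.7])]
station [(0.89, [440.4, 252.3])]
pocket [(0.72, [440.6, 254.9]), (0.7, [275.8, 206.9])]
knob [(0.67, [406.6, 262.3])]
bottle [(0.96, [339.7, 123.6]), (0.21, [203.5, 239.0])]
tip_rack [(0.56, [387.6, 134.8]), (0.25, [268.8, 249.7])]
1.2
```

View pictures.

```bash
python3 - <<'E'
import cv2
a=cv2.imread("pics/top0.png")
cv2.imwrite("pics/top0c.png",cv2.resize(a[150:350,150:550],None,fx=2,fy=2,interpolation=cv2.INTER_CUBIC))
a=cv2.imread("pics/scene0.png")
cv2.imwrite("pics/scene0c.png",cv2.resize(a[110:330,60:460],None,fx=2,fy=2,interpolation=cv2.INTER_CUBIC))
E
```

```text
(no output)
```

View pics/top0.png

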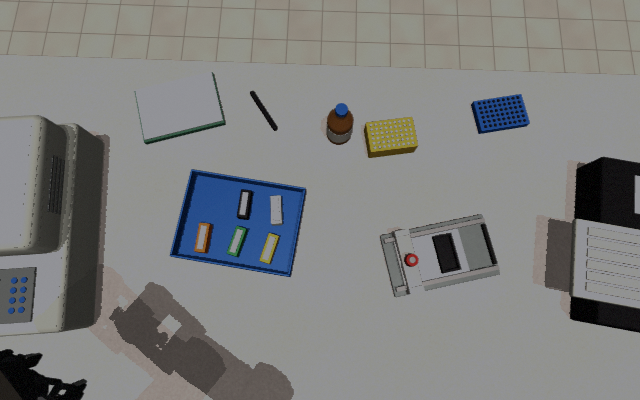

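View pics/scene0.png

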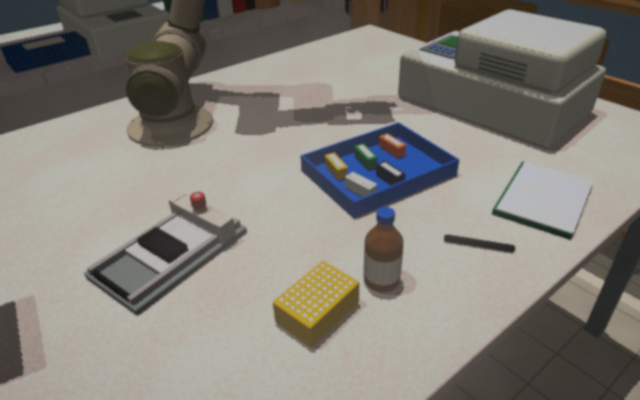

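```bash
echo
```

```text
(no output)
```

View pics/top0c.png

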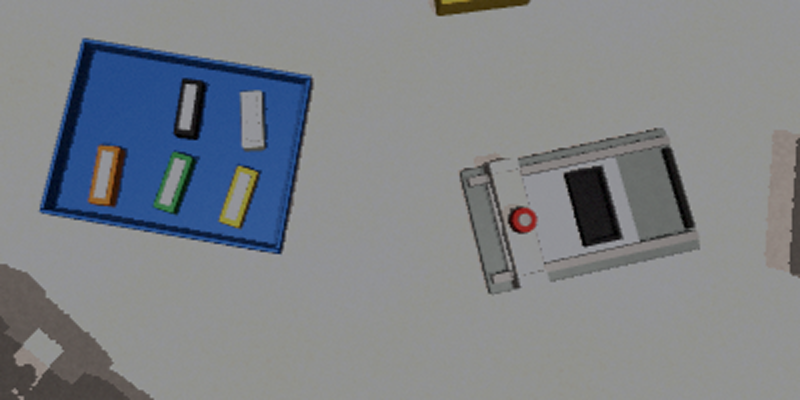

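View pics/scene0c.png

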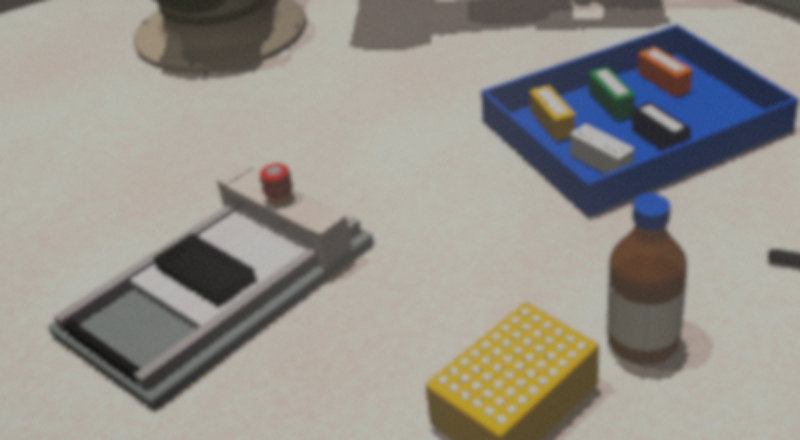

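```bash
cat > h.py <<'E'
import numpy as np, cv2, pickle
def cam(d):
    R,_=cv2.Rodrigues(np.array(d["rvec"],float)); K=np.array([[d["fx"],0,d["cx"]],[0,d["fy"],d["cy"]],[0,0,1]]); return K,R,np.array(d["tvec"],float).ravel()
def unproj(d,uv,z):
    K,R,t=cam(d); uv=np.atleast_2d(uv).astype(float)
    c=-R.T@t; r=(R.T@np.linalg.inv(K)@np.c_[uv,np.ones(len(uv))].T).T
    return c+r*((z-c[2])/r[:,2])[:,None]
def proj(d,P):
    K,R,t=cam(d); p=(R@np.atleast_2d(P).T).T+t; p=p@K.T; return p[:,:2]/p[:,2:]
def tri(ds,uvs):
    A=[];b=[]
    for d,uv in zip(ds,uvs):
        K,R,t=cam(d);c=-R.T@t;r=R.T@np.linalg.inv(K)@np.r_[uv,1];r/=np.linalg.norm(r);M=np.eye(3)-np.outer(r,r);A.append(M);b.append(M@c)
    return np.linalg.lstsq(np.vstack(A),np.hstack(b),rcond=None)[0]
E
python3 - <<'E'
from h import *
for n in ("top0","scene0"):
    d=pickle.load(open(n+".pkl","rb")); im=d["image"].copy(); hsv=cv2.cvtColor(im,cv2.COLOR_RGB2HSV)
    boxes={"top0":dict(green=(222,222,30,40),knob=(395,245,30,30),pocket=(425,228,40,52)),"scene0":dict(green=(350,140,32,32),knob=(185,185,30,30),pocket=(130,220,65,50))}[n]
    print(n,"cam",(-cam(d)[1].T@cam(d)[2]).round(3))
    for k,(x,y,w,h) in boxes.items():
        H=hsv[y:y+h,x:x+w].astype(int); 
        if k=="green": m=(H[...,0]>45)&(H[...,0]<80)&(H[...,1]>90)
        if k=="knob": m=((H[...,0]<10)|(H[...,0]>170))&(H[...,1]>110)
        if k=="pocket": m=H[...,2]<60
        m=m.astype(np.uint8)
        c,_=cv2.findContours(m,cv2.RETR_EXTERNAL,cv2.CHAIN_APPROX_NONE); c=max(c,key=cv2.contourArea)
        f=np.zeros_like(m);cv2.drawContours(f,[c],-1,1,-1); ys,xs=np.nonzero(f)
        print(k,"centroid",xs.mean()+x,ys.mean()+y,"n",len(xs),cv2.minAreaRect(c))
        if k=="green":
            I=im[y:y+h,x:x+w].astype(int); foil=f.astype(bool)&(I.min(2)>120)&(H[...,1]<60); fy,fx=np.nonzero(foil)
            P=np.c_[fx,fy]; ev=np.linalg.svd(P-P.mean(0),full_matrices=False)[2][0]
            print("foil",P.mean(0)+[x,y],len(P),ev)
            a=unproj(d,P.mean(0)+[x,y],.035)[0]; b=unproj(d,P.mean(0)+[x,y]+ev*10,.035)[0]; print(" world",a.round(4),"yaw",np.degrees(np.arctan2(b[1]-a[1],b[0]-a[0])))
        z=dict(green=.035,knob=.08,pocket=.039)[k]; print("  world",unproj(d,[xs.mean()+x,ys.mean()+y],z).round(4))
E
python3 - <<'E'
import cv2
a=cv2.imread("pics/top0.png")
cv2.imwrite("pics/z1.png",cv2.resize(a[210:300,375:505],None,fx=6,fy=6,interpolation=cv2.INTER_CUBIC))
cv2.imwrite("pics/z2.png",cv2.resize(a[165:280,165:310],None,fx=5,fy=5,interpolation=cv2.INTER_CUBIC))
E
```

```text
top0 cam [0.39  0.059 0.982]
green centroid 236.74928774928776 240.94017094017093 n 351 ((14.750000953674316, 18.749996185302734), (12.016654968261719, 29.409177780151367), 18.434947967529297)
foil [235.64285714 240.47619048] 126 [-0.33877471  0.94086752]
 world [0.4919 0.259  0.035 ] yaw 164.48043241424233
  world [[0.4909 0.2563 0.035 ]]
knob centroid 411.0375939849624 259.6691729323308 n 133 ((16.0, 14.5), (11.0, 12.0), 90.0)
  world [[ 0.4569 -0.1459  0.08  ]]
pocket centroid 445.84656796769855 252.65814266487214 n 743 ((20.603775024414062, 24.613204956054688), (38.8730354309082, 19.779918670654297), 74.05460357666016)
  world [[ 0.4789 -0.2374  0.039 ]]
scene0 cam [ 1.2   -0.433  0.627]
green centroid 364.68831168831167 154.84415584415584 n 77 ((13.967072486877441, 14.096341133117676), (23.853668212890625, 7.704290866851807), 32.905242919921875)<stdin>:17: RuntimeWarning: Mean of empty slice.
  ret = um.true_divide(
Traceback (most recent call last):
IndexError: index 0 is out of bounds for axis 0 with size 0
```

View pics/z1.png

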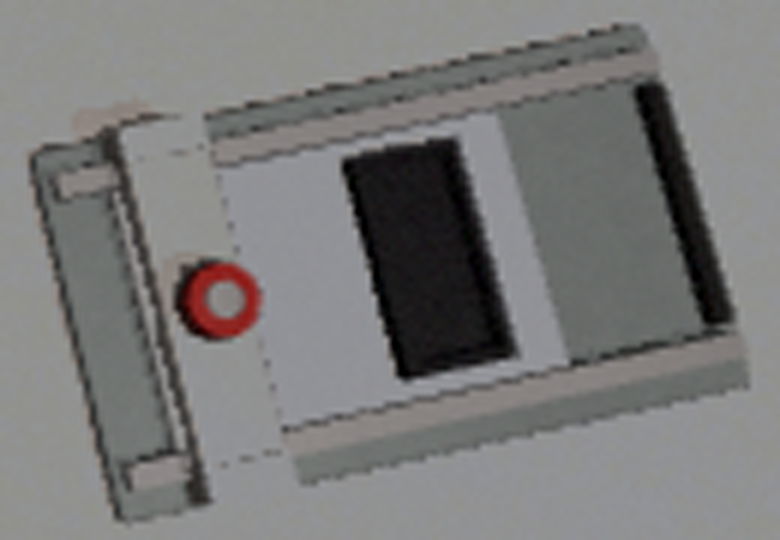

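View pics/z2.png

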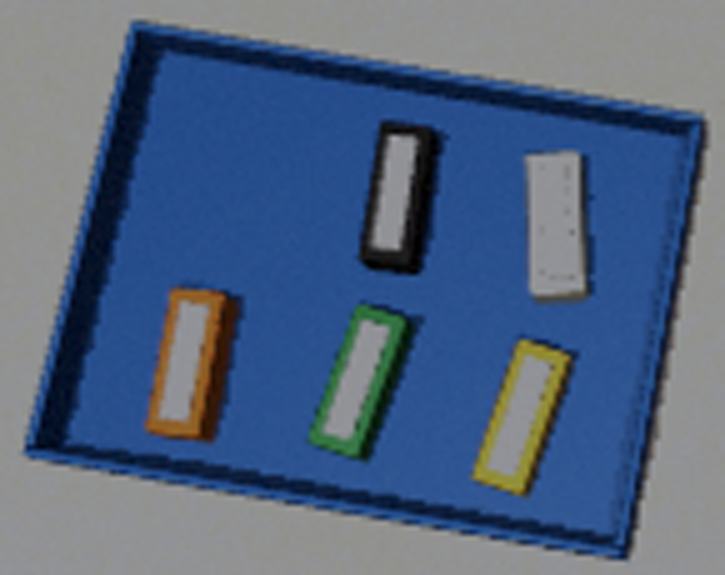

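```bash
python3 - <<'E'
from h import *
from scipy.optimize import least_squares
d=pickle.load(open("top0.pkl","rb")); s=pickle.load(open("scene0.pkl","rb"))
zz=lambda p:(np.array(p,float)+.5)/6-.5+[375,210]
# points: station-frame xyz & zoom px
obs=[((75,130,14),(32,150)),((-75,130,14),(120,520)),((-75,-130,14),(748,383)),((75,-130,14),(638,25)),
 ((44,12,39),(343,157)),((-44,12,39),(402,378)),((-44,-32,39),(515,355)),((44,-32,39),(460,138)),
 ((73,68,53),(205,115)),((73,102,53),(120,127)),((0,85,85),(224,298))]
M=np.array([o[0] for o in obs])/1000.; U=np.array([zz(o[1]) for o in obs])
def W(p): 
    c,sn=np.cos(p[2]),np.sin(p[2]); return M@np.array([[c,-sn,0],[sn,c,0],[0,0,1]]).T+[p[0],p[1],0]
r=least_squares(lambda p:(proj(d,W(p))-U).ravel(),[.47,-.23,.2],loss="soft_l1")
print(r.x,np.degrees(r.x[2])); print((proj(d,W(r.x))-U).round(1))
c,sn=np.cos(r.x[2]),np.sin(r.x[2]);R=np.array([[c,-sn],[sn,c]])
print("pocket",r.x[:2]+R@[0,-.010],"knob",r.x[:2]+R@[0,.085])
# knob circle: red mask centre in top at top z
a=unproj(d,zz((220,299)),.083); print("knob from px",a)
# scene check
im=s["image"].copy()
q=proj(s,W(r.x)); print(q.round(1))
g=np.array([.4919,.259,.035]); yaw=np.radians(-15.5); ax=np.array([np.cos(yaw),np.sin(yaw),0]); ay=np.array([-ax[1],ax[0],0])
C=np.array([g+i*.035*ax+j*.013*ay for i,j in((1,1),(1,-1),(-1,-1),(-1,1))])
def draw(dd,P,im,x,y,w,h,f,col):
    u=proj(dd,P); u=((u-[x,y]+.5)*f-.5); cv2.polylines(im,[np.round(u).astype(int)],True,col,1)
for n,dd,(x,y,w,h),f in (("s1",s,(70,120,190,190),4),("s2",s,(295,115,170,105),4),("t2",d,(165,165,145,115),5),("t1",d,(375,210,130,90),6)):
    z=cv2.resize(dd["image"][y:y+h,x:x+w,::-1],None,fx=f,fy=f,interpolation=cv2.INTER_CUBIC).copy()
    P=W(r.x)
    draw(dd,P[:4],z,x,y,w,h,f,(0,0,255));draw(dd,P[4:8],z,x,y,w,h,f,(0,255,255));draw(dd,C,z,x,y,w,h,f,(0,0,255))
    k=np.r_[r.x[:2]+R@[0,.085],0]
    for hh in(.061,.085): draw(dd,np.array([k+[.014*np.cos(t),.014*np.sin(t),hh] for t in np.linspace(0,6.28,30)]),z,x,y,w,h,f,(255,0,0))
    cv2.imwrite(f"pics/ov_{n}.png",z)
E
python3 - <<'E'
import cv2,numpy as np
a=[cv2.imread(f"pics/ov_{n}.png") for n in("s1","s2","t1","t2")]
print([x.shape for x in a])
E
```

```text
[ 0.47750986 -0.22900461  0.23556187] 13.496700718469562
[[-0.4 -0.1]
 [-0.2  0.4]
 [ 0.8  0.5]
 [ 1.  -0.4]
 [ 0.7  0.1]
 [ 0.8  0.3]
 [ 0.2  0.2]
 [-0.9 -0.4]
 [-0.9 -0.9]
 [-0.8  0. ]
 [-0.2 -0.1]]
pocket [ 0.47984375 -0.23872845] knob [ 0.45767176 -0.14635203]
knob from px [[ 0.45723785 -0.14569002  0.083     ]]
[[247.  226.2]
 [195.4 200. ]
 [ 82.8 271.8]
 [134.7 310.1]
 [187.1 243.4]
 [156.2 225.4]
 [136.7 238. ]
 [167.6 257.1]
 [220.  227. ]
 [233.3 217.5]
 [197.1 195. ]]
[(760, 760, 3), (420, 680, 3), (540, 780, 3), (575, 725, 3)]
```

View pics/ov_s1.png

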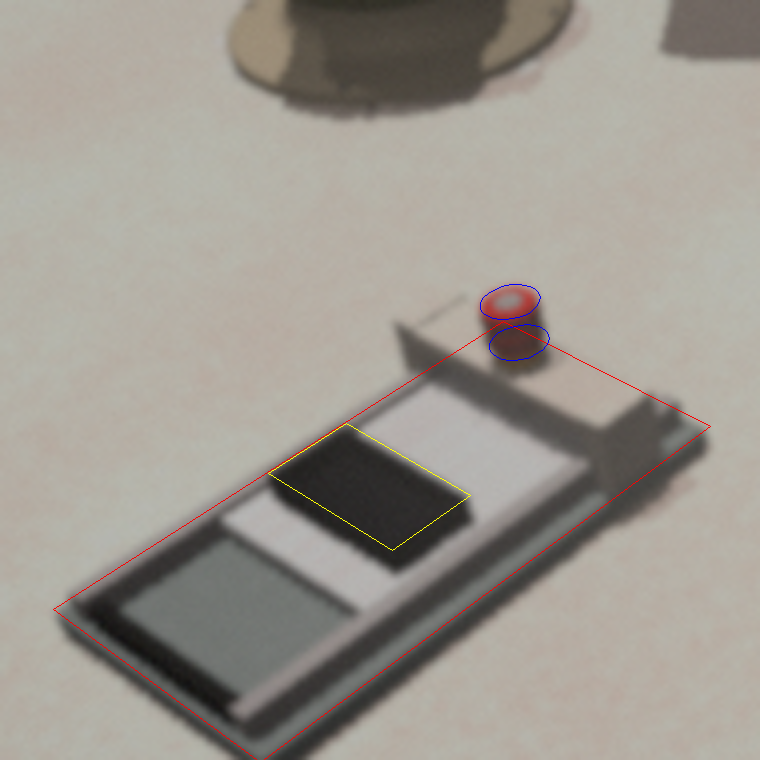

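View pics/ov_s2.png

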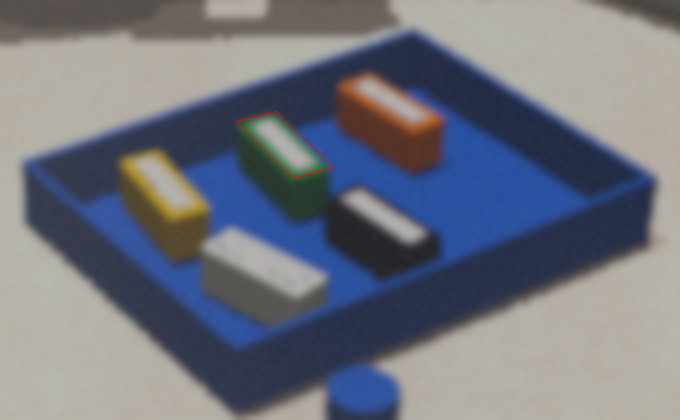

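View pics/ov_t2.png

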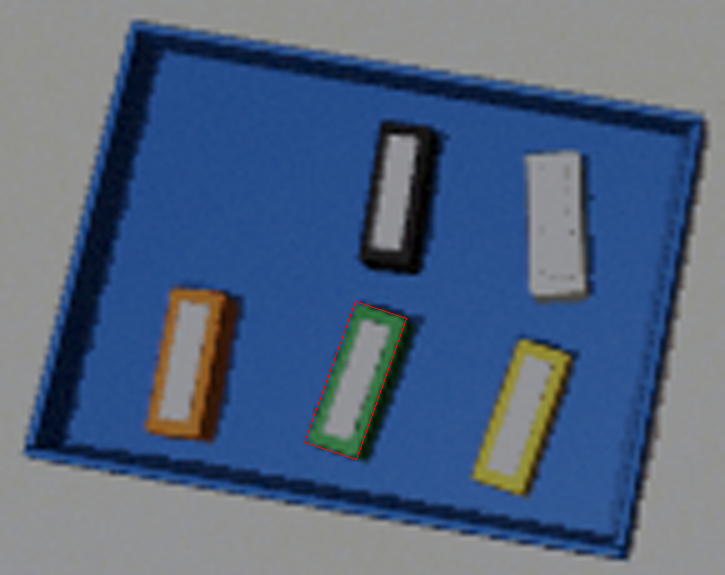

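View pics/ov_t1.png

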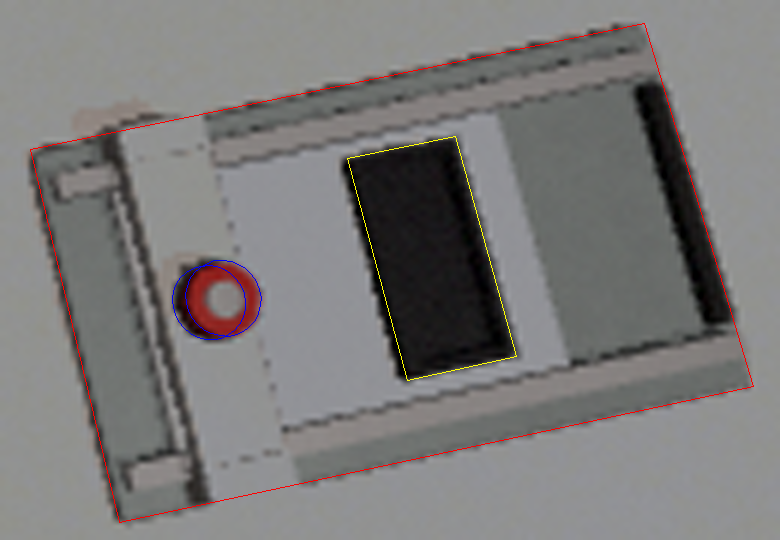

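```bash
cat >> h.py <<'E'
def plan(x,y,z,jaw,rows):
    """from the measured state: suggested even rows to reach target (tool down, jaw yaw in deg)"""
    from rig import observe
    o=observe(); p=np.array(o["position"]); R=np.array(o["tool_rot"]); 
    j=np.arctan2(R[1,2],R[0,2]); dj=(np.radians(jaw)-j+np.pi/2)%np.pi-np.pi/2
    from scipy.spatial.transform import Rotation as Ro
    T=np.c_[[0,0,-1],[-np.sin(j+dj),np.cos(j+dj),0],[np.cos(j+dj),np.sin(j+dj),0]]
    rv=Ro.from_matrix(R.T@T).as_rotvec()
    print("t",o["time_s"],"pos",p.round(4),"jaw",np.degrees(j).round(2),"w",round(o["grip_width"],4),"f",np.round(o["ft_force"],1))
    print("rotvec per row",(rv/rows).round(3))
    d=(np.array([x,y,z])-p)/rows
    Rc=R.copy()
    for i in range(rows):
        print((Rc.T@d/.05).round(2).tolist()); Rc=Rc@Ro.from_rotvec(rv/rows).as_matrix()
E
python3 -c "
from h import *
plan(.4915,.2575,.15,75,10)"
```

```text
t 1.2 pos [0.2347 0.4974 0.2313] jaw 64.74 w 0.0855 f [ 0.5 -0.4 -0.8]
rotvec per row [-0.018 -0.     0.   ]
[0.16, -0.67, -0.21]
[0.16, -0.67, -0.23]
[0.16, -0.66, -0.24]
[0.16, -0.66, -0.25]
[0.16, -0.65, -0.26]
[0.16, -0.65, -0.27]
[0.16, -0.64, -0.29]
[0.16, -0.64, -0.3]
[0.16, -0.63, -0.31]
[0.16, -0.63, -0.32]
```

>>> {"api": "drive_tool", "payload": {"targets": [[[0.16, -0.67, -0.21, -0.018, 0, 0, 0.1], [0.16, -0.67, -0.23, -0.018, 0, 0, 0.1], [0.16, -0.66, -0.24, -0.018, 0, 0, 0.1], [0.16, -0.66, -0.25, -0.018, 0, 0, 0.1], [0.16, -0.65, -0.26, -0.018, 0, 0, 0.1]]], "force": 60}}

```text
time_s: 1.7
position: [0.3643, 0.3764, 0.1911]
tool_rot: [[0.0, -0.939, 0.343], [0.0, 0.343, 0.939], [-1.0, -0.0, 0.0]]
ft_force: [0.1, 0.5, -0.2]
grip_width: 0.0471
```

>>> {"api": "drive_tool", "payload": {"targets": [[[0.16, -0.65, -0.27, -0.018, 0, 0, 0.1], [0.16, -0.64, -0.29, -0.018, 0, 0, 0.1], [0.16, -0.64, -0.3, -0.018, 0, 0, 0.1], [0.16, -0.63, -0.31, -0.018, 0, 0, 0.1], [0.16, -0.63, -0.32, -0.018, 0, 0, 0.1]]]}}

```text
time_s: 2.2
position: [0.493, 0.2561, 0.1511]
tool_rot: [[0.0, -0.966, 0.257], [0.0, 0.257, 0.966], [-1.0, -0.0, 0.0]]
ft_force: [-0.7, 0.3, -0.0]
grip_width: 0.047
```

>>> {"api": "drive_tool", "payload": {"targets": [[[0, 0, 0, 0, 0, 0, 0.1], [0, 0, 0, 0, 0, 0, 0.1]]]}}

```text
time_s: 2.4
position: [0.4921, 0.2569, 0.1511]
tool_rot: [[-0.001, -0.966, 0.259], [0.0, 0.259, 0.966], [-1.0, 0.001, -0.0]]
ft_force: [0.0, 0.8, -0.0]
grip_width: 0.047
```

```bash
python3 -c "
from h import *
plan(.4915,.2575,.0175,75,4)"
```

```text
t 2.4 pos [0.4921 0.2569 0.1511] jaw 74.97 w 0.047 f [ 0.   0.8 -0. ]
rotvec per row [-0. -0. -0.]
[0.67, 0.0, 0.0]
[0.67, 0.0, 0.0]
[0.67, 0.0, 0.0]
[0.67, 0.0, 0.0]
```

>>> {"api": "drive_tool", "payload": {"targets": [[[0.67, 0, 0, 0, 0, 0, 0.1], [0.67, 0, 0, 0, 0, 0, 0.1], [0.6, 0, 0, 0, 0, 0, 0.1], [0, 0, 0, 0, 0, 0, 0.1]]]}}

```text
time_s: 2.8
position: [0.4894, 0.2577, 0.0516]
tool_rot: [[-0.006, -0.966, 0.257], [-0.002, 0.257, 0.966], [-1.0, 0.006, -0.003]]
ft_force: [0.8, -1.0, 0.3]
grip_width: 0.0467
```

```bash
cat > snap.py <<'E'
import sys,pickle
from h import *
from rig import get_image
n=sys.argv[1]
for a in sys.argv[2:]:
    c,x,y,w,h,f=a.split(","); x,y,w,h,f=map(int,(x,y,w,h,f))
    d=get_image(c); pickle.dump(d,open(f"{c}{n}.pkl","wb"))
    cv2.imwrite(f"pics/{c}{n}.png",cv2.resize(d["image"][y:y+h,x:x+w,::-1],None,fx=f,fy=f,interpolation=cv2.INTER_CUBIC))
E
python3 snap.py 1 scene,290,60,190,150,4 top,165,165,145,115,5
```

```text
(no output)
```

View pics/scene1.png

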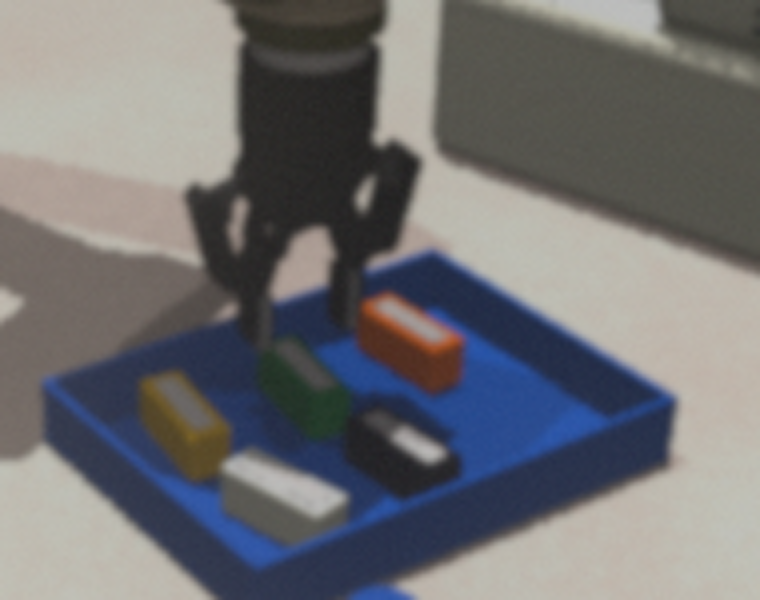

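View pics/top1.png

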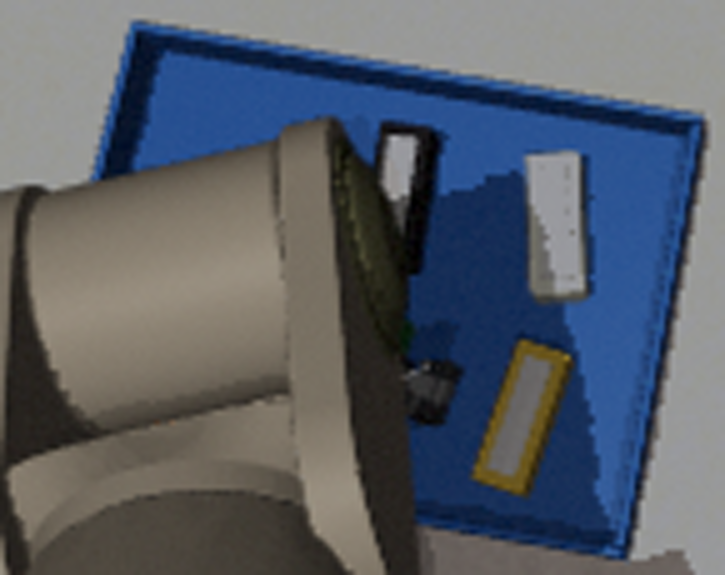

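```bash
python3 -c "
from h import *
d=pickle.load(open('scene1.pkl','rb'))
from rig import observe
p=np.array(observe()['position']);print(p)
u=proj(d,p)[0]; print((u-[290,60]+.5)*4)
for g in([.4915,.2575,.035],): print((proj(d,g)[0]-[290,60]+.5)*4)
plan(.4915,.2575,.0175,75,2)"
```

```text
[0.49185521 0.2580742  0.05530942]
[304.05151462 334.15438412]
[302.0295809  364.88021336]
t 2.9 pos [0.4919 0.2581 0.0553] jaw 75.11 w 0.047 f [1.  1.  0.3]
rotvec per row [0.001 0.    0.   ]
[0.38, 0.0, -0.01]
[0.38, 0.0, -0.01]
```

>>> {"api": "drive_tool", "payload": {"targets": [[[0.38, 0, 0, 0, 0, 0, 0.15], [0.36, 0, 0, 0, 0, 0, 0.15], [0, 0, 0, 0, 0, 0, 0.15]]]}}

```text
time_s: 3.2
position: [0.4918, 0.2576, 0.0176]
tool_rot: [[-0.0, -0.966, 0.257], [-0.0, 0.257, 0.966], [-1.0, 0.0, -0.0]]
ft_force: [-0.7, 0.1, 0.0]
grip_width: 0.0492
```

```bash
python3 snap.py 2 scene,290,60,190,150,4;  python3 -c "
from h import *
plan(.4915,.2575,.0175,75,1)"
```

```text
t 3.25 pos [0.4923 0.2577 0.0186] jaw 75.08 w 0.0494 f [ 0.1 -0.1  0.6]
rotvec per row [0.001 0.001 0.001]
[0.02, 0.02, -0.01]
```

View pics/scene2.png

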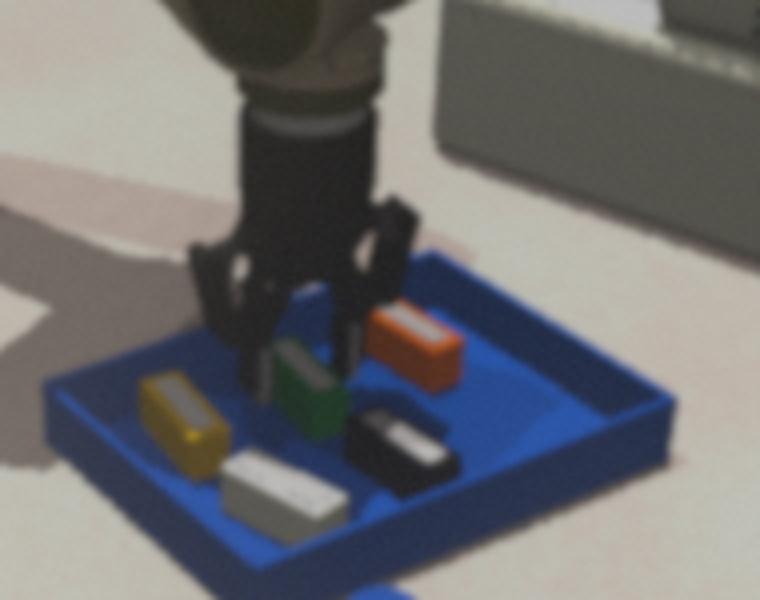

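>>> {"api": "drive_tool", "payload": {"targets": [[[0, 0, 0, 0, 0, 0, -1], [0, 0, 0, 0, 0, 0, -1], [0, 0, 0, 0, 0, 0, -1], [0, 0, 0, 0, 0, 0, -1], [0, 0, 0, 0, 0, 0, -1]]], "force": 50}}

```text
time_s: 3.75
position: [0.4929, 0.2576, 0.0192]
tool_rot: [[0.003, -0.966, 0.258], [0.001, 0.258, 0.966], [-1.0, -0.003, 0.002]]
ft_force: [-0.8, 1.1, 6.6]
grip_width: 0.0246
```

>>> {"api": "drive_tool", "payload": {"targets": [[[-0.3, 0, 0, 0, 0, 0, -1], [-0.6, 0, 0, 0, 0, 0, -1], [-0.8, 0, 0, 0, 0, 0, -1], [-0.8, 0, 0, 0, 0, 0, -1], [0, 0, 0, 0, 0, 0, -1]]]}}

```text
time_s: 4.25
position: [0.4942, 0.258, 0.1485]
tool_rot: [[0.011, -0.966, 0.258], [0.003, 0.258, 0.966], [-1.0, -0.01, 0.006]]
ft_force: [0.3, -0.1, -0.9]
grip_width: 0.0246
```

```bash
python3 snap.py 3 scene,290,60,190,150,4;  python3 -c "
from h import *
plan(.4798,-.2385,.12,103.5,13)"
```

```text
t 4.3 pos [0.4931 0.2576 0.1455] jaw 75.06 w 0.0248 f [-0.2  0.5 -1. ]
rotvec per row [-0.038  0.     0.   ]
[0.04, -0.18, -0.74]
[0.04, -0.15, -0.75]
[0.04, -0.12, -0.75]
[0.04, -0.09, -0.76]
[0.04, -0.06, -0.76]
[0.04, -0.03, -0.76]
[0.04, -0.0, -0.76]
[0.04, 0.03, -0.76]
[0.04, 0.05, -0.76]
[0.04, 0.08, -0.76]
[0.04, 0.11, -0.76]
[0.04, 0.14, -0.75]
[0.04, 0.17, -0.74]
```

View pics/scene3.png

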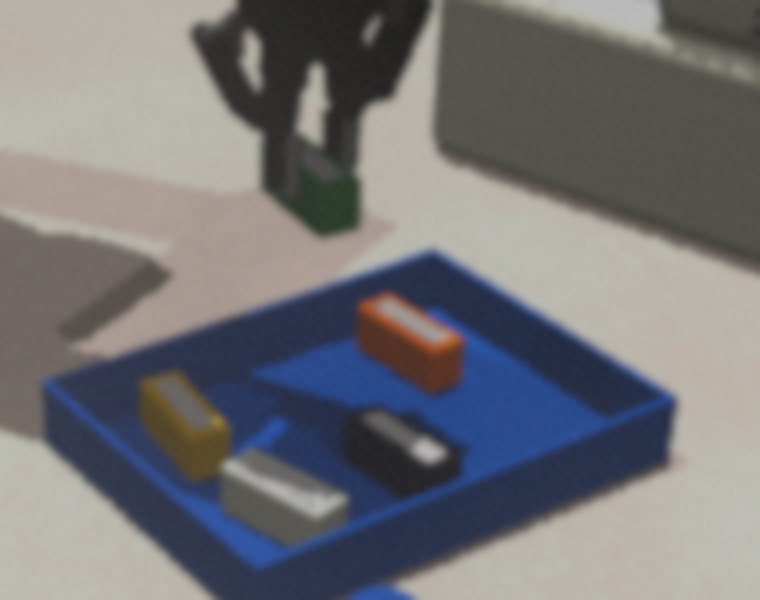

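>>> {"api": "drive_tool", "payload": {"targets": [[[0.04, -0.18, -0.74, -0.038, 0, 0, -1], [0.04, -0.15, -0.75, -0.038, 0, 0, -1], [0.04, -0.12, -0.75, -0.038, 0, 0, -1], [0.04, -0.09, -0.76, -0.038, 0, 0, -1], [0.04, -0.06, -0.76, -0.038, 0, 0, -1]]]}}

```text
time_s: 4.8
position: [0.4861, 0.0653, 0.1315]
tool_rot: [[-0.002, -0.998, 0.069], [0.0, 0.069, 0.998], [-1.0, 0.002, 0.0]]
ft_force: [0.8, -0.3, -1.0]
grip_width: 0.0249
```

>>> {"api": "drive_tool", "payload": {"targets": [[[0.04, -0.03, -0.76, -0.038, 0, 0, -1], [0.04, 0, -0.76, -0.038, 0, 0, -1], [0.04, 0.03, -0.76, -0.038, 0, 0, -1], [0.04, 0.05, -0.76, -0.038, 0, 0, -1], [0.04, 0.08, -0.76, -0.038, 0, 0, -1]]]}}

```text
time_s: 5.3
position: [0.4807, -0.1249, 0.1215]
tool_rot: [[-0.001, -0.993, -0.12], [0.001, -0.12, 0.993], [-1.0, 0.001, 0.001]]
ft_force: [0.1, 0.7, -0.9]
grip_width: 0.0246
```

>>> {"api": "drive_tool", "payload": {"targets": [[[0.04, 0.11, -0.76, -0.038, 0, 0, -1], [0.04, 0.14, -0.75, -0.038, 0, 0, -1], [0.04, 0.17, -0.74, -0.038, 0, 0, -1], [0, 0, 0, 0, 0, 0, -1], [0, 0, 0, 0, 0, 0, -1]]]}}

```text
time_s: 5.8
position: [0.4777, -0.2381, 0.1154]
tool_rot: [[-0.002, -0.973, -0.229], [0.001, -0.229, 0.973], [-1.0, 0.001, 0.002]]
ft_force: [0.0, -0.3, -1.7]
grip_width: 0.0247
```

```bash
python3 snap.py 4 scene,70,100,190,150,4 top,365,190,150,115,5;  python3 -c "
from h import *
plan(.4798,-.2385,.065,103.5,2)"
```

```text
t 5.9 pos [ 0.478  -0.237   0.1159] jaw 103.39 w 0.0247 f [ 0.2  0.5 -0.9]
rotvec per row [-0.001  0.001 -0.   ]
[0.51, -0.01, -0.02]
[0.51, -0.01, -0.02]
```

View pics/scene4.png

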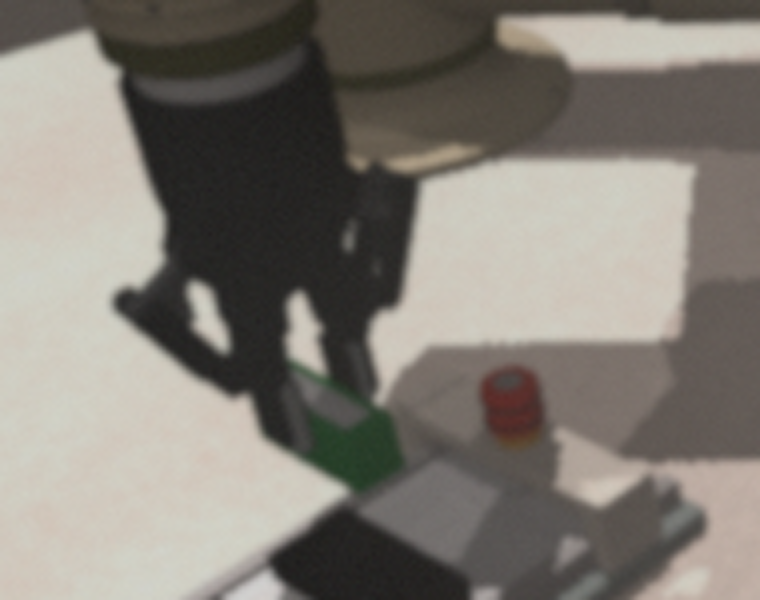

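View pics/top4.png

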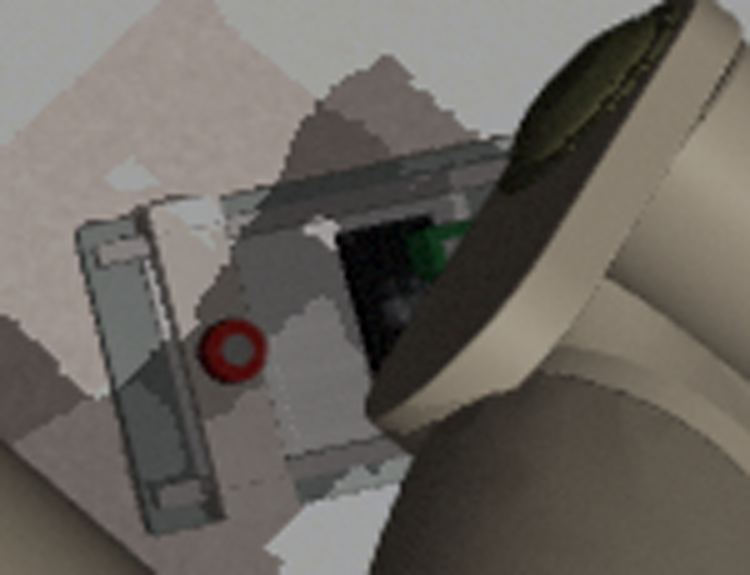

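```bash
cat > ov.py <<'E'
import sys
from h import *
n=sys.argv[1]; x,y,z,yaw=map(float,sys.argv[2:6])
a=np.radians(yaw); ax=np.array([np.cos(a),np.sin(a),0]); ay=np.array([-ax[1],ax[0],0]); b=np.array([x,y,z])
for c,(X,Y,w,h),f in (("scene",(70,100,190,150),4),("top",(365,190,150,115),5)):
    d=pickle.load(open(f"{c}{n}.pkl","rb")); im=cv2.resize(d["image"][Y:Y+h,X:X+w,::-1],None,fx=f,fy=f,interpolation=cv2.INTER_CUBIC).copy()
    im=cv2.convertScaleAbs(im,alpha=1.6)
    for hh,col in((0,(0,255,255)),(.03,(0,0,255))):
        C=np.array([b+i*.035*ax+j*.013*ay+[0,0,hh] for i,j in((1,1),(1,-1),(-1,-1),(-1,1))])
        u=np.round((proj(d,C)-[X,Y]+.5)*f-.5).astype(int); print(c,hh,u.tolist()); cv2.polylines(im,[u],True,col,1)
    cv2.imwrite(f"pics/ov{n}{c}.png",im)
E
python3 ov.py 4 .478 -.237 .1034 13.4
```

```text
scene 0 [[413, 462], [365, 494], [264, 436], [312, 407]]
scene 0.03 [[399, 407], [349, 437], [246, 380], [296, 352]]
top 0 [[401, 233], [458, 221], [502, 378], [444, 390]]
top 0.03 [[423, 224], [481, 212], [527, 374], [468, 387]]
```

View pics/ov4scene.png

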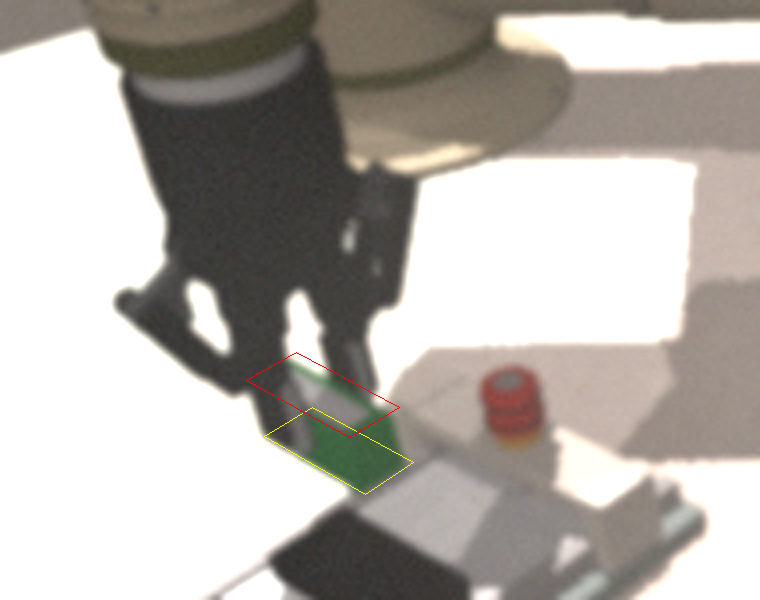

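View pics/ov4top.png

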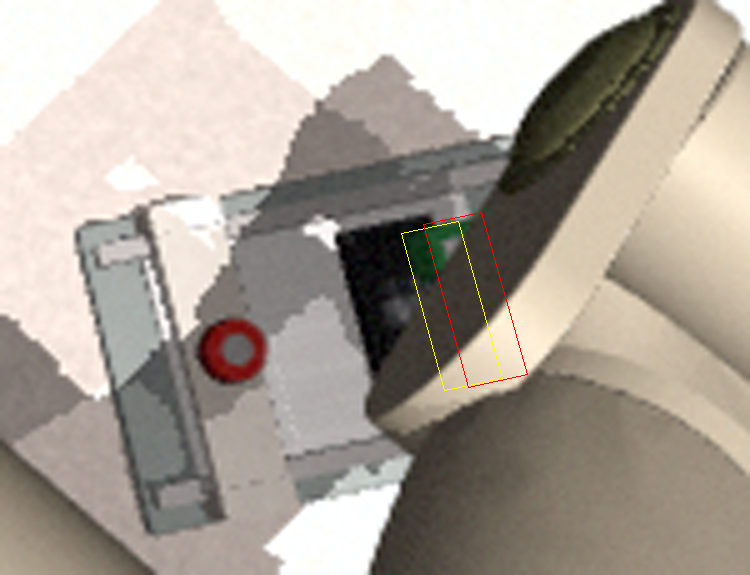

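```bash
python3 -c "
from h import *
plan(.4815,-.2365,.06,103.5,2)"
```

```text
t 5.9 pos [ 0.478  -0.237   0.1159] jaw 103.39 w 0.0247 f [ 0.2  0.5 -0.9]
rotvec per row [-0.001  0.001 -0.   ]
[0.56, -0.04, -0.0]
[0.56, -0.04, -0.0]
```

>>> {"api": "drive_tool", "payload": {"targets": [[[0.56, -0.04, 0, 0, 0, 0, -1], [0.54, -0.04, 0, 0, 0, 0, -1], [0, 0, 0, 0, 0, 0, -1], [0, 0, 0, 0, 0, 0, -1]]]}}

```text
time_s: 6.3
position: [0.4824, -0.2364, 0.0618]
tool_rot: [[-0.0, -0.973, -0.232], [0.0, -0.232, 0.973], [-1.0, 0.0, 0.0]]
ft_force: [-1.0, 0.1, -1.0]
grip_width: 0.0247
```

```bash
python3 snap.py 5 scene,70,100,190,150,4 top,365,190,150,115,5;  python3 -c "
from h import *
plan(.4815,-.2365,.06,103.5,2)"; python3 ov.py 5 .4815 -.2365 .048 13.5; python3 - <<'E'
from h import *
for c,(X,Y,w,h) in (("scene",(120,170,80,60)),("top",(420,215,60,60))):
    d=pickle.load(open(f"{c}5.pkl","rb")); im=cv2.resize(d["image"][Y:Y+h,X:X+w,::-1],None,fx=9,fy=9,interpolation=cv2.INTER_CUBIC)
    cv2.imwrite(f"pics/zz5{c}.png",cv2.convertScaleAbs(im,alpha=2))
E
```

```text
t 6.4 pos [ 0.4828 -0.2371  0.0627] jaw 103.4 w 0.0249 f [ 0.1  0.7 -0.6]
rotvec per row [-0.001 -0.001  0.001]
[0.03, 0.01, 0.01]
[0.03, 0.01, 0.01]
scene 0 [[444, 563], [397, 595], [298, 535], [345, 505]]
scene 0.03 [[430, 511], [382, 543], [282, 484], [330, 454]]
top 0 [[363, 240], [417, 229], [458, 377], [403, 388]]
top 0.03 [[382, 232], [438, 221], [480, 373], [424, 385]]
```

View pics/ov5scene.png

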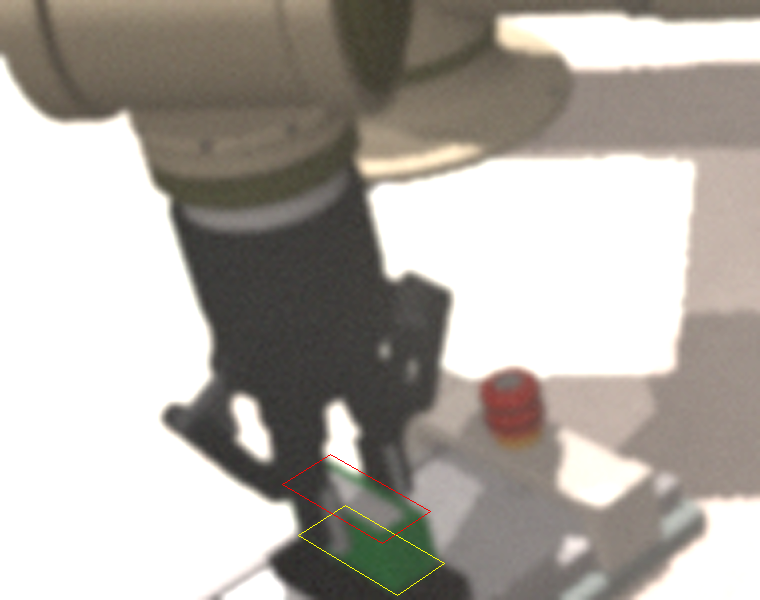

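View pics/ov5top.png

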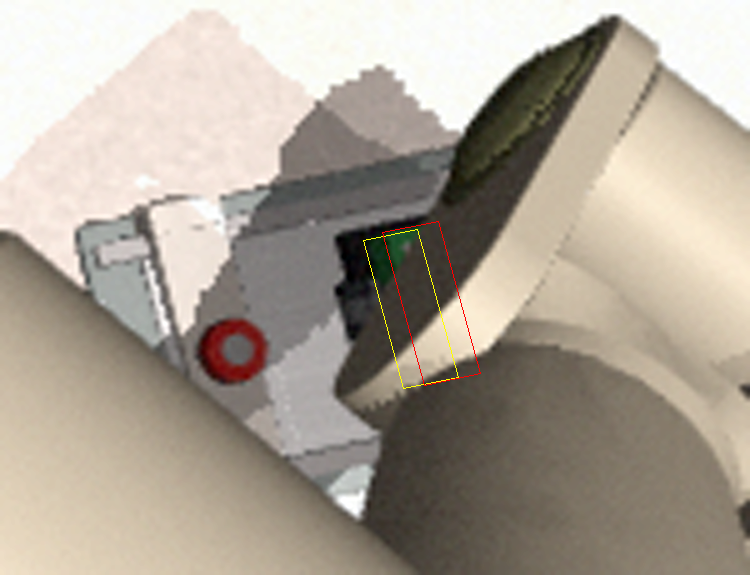

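View pics/zz5scene.png

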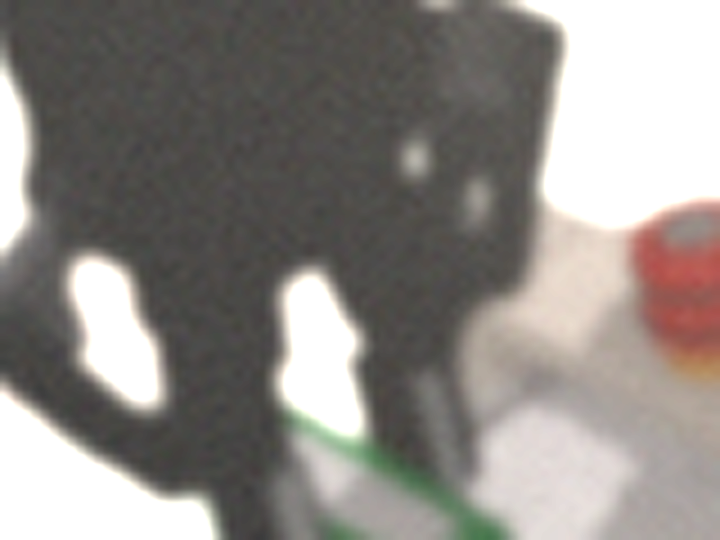

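View pics/zz5top.png

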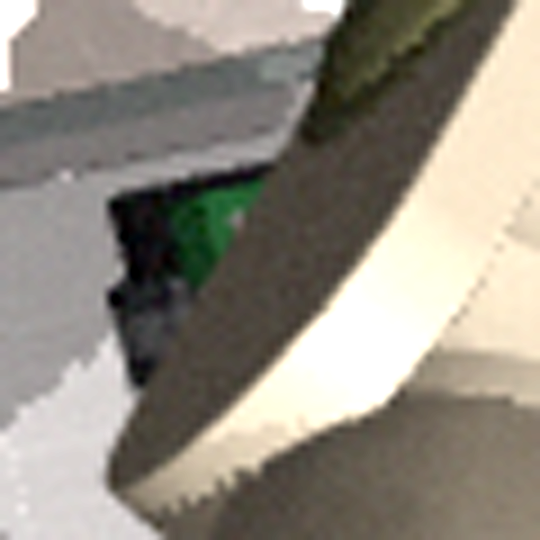

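```bash
python3 - <<'E'
from h import *
def C(x,y,z,yaw):
    a=np.radians(yaw); ax=np.array([np.cos(a),np.sin(a),0]); ay=np.array([-ax[1],ax[0],0]); b=np.array([x,y,z])
    return [np.array([b+i*.035*ax+j*.013*ay+[0,0,hh] for i,j in((1,1),(1,-1),(-1,-1),(-1,1))]) for hh in (0,.03)]
out=[]
for c,(X,Y,w,h) in (("scene",(130,205,64,64)),("top",(425,225,40,40))):
    d=pickle.load(open(f"{c}5.pkl","rb")); f=384//w*1
    im=cv2.resize(d["image"][Y:Y+h,X:X+w,::-1],(384,384),interpolation=cv2.INTER_CUBIC); f=384/w
    im=cv2.convertScaleAbs(im,alpha=2); im2=im.copy()
    for k,q in enumerate(C(.4825,-.237,.0497,13.5)):
        u=np.round((proj(d,q)-[X,Y]+.5)*f-.5).astype(int); print(c,u.tolist()); cv2.polylines(im2,[u],True,((0,255,255),(0,0,255))[k],1)
    out.append(np.hstack([im,im2]))
cv2.imwrite("pics/zz5.png",np.vstack(out)[:,:768])
E
```

```text
scene [[304, 212], [235, 261], [86, 171], [156, 126]]
scene [[284, 135], [212, 182], [61, 94], [133, 50]]
top [[126, 121], [229, 100], [307, 383], [203, 406]]
top [[163, 105], [269, 83], [351, 376], [243, 399]]
```

```bash
python3 -c "
import cv2
a=cv2.imread('pics/zz5.png');cv2.imwrite('pics/zz5a.png',a[:384]);cv2.imwrite('pics/zz5b.png',a[384:])"
```

```text
(no output)
```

View pics/zz5a.png

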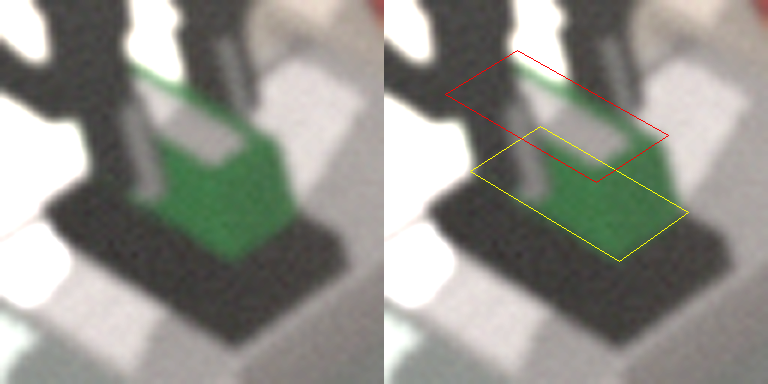

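View pics/zz5b.png

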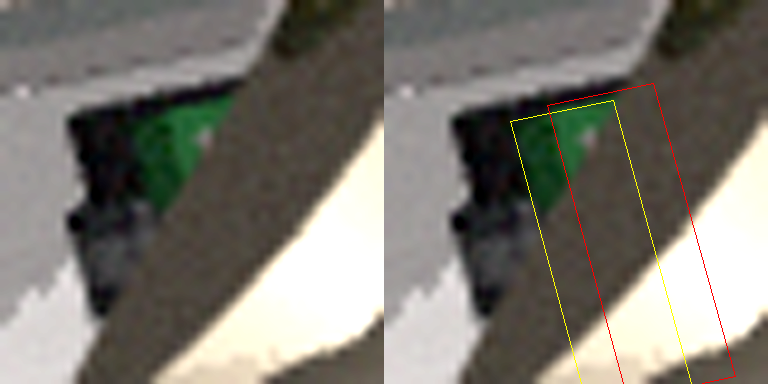

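```bash
python3 - <<'E'
from h import *
d=pickle.load(open("scene5.pkl","rb")); t=pickle.load(open("top5.pkl","rb"))
z=lambda p:(np.array(p)+.5)/6-.5+[130,205]
a=np.radians(13.5);ax=np.array([np.cos(a),np.sin(a),0]); ay=np.array([-ax[1],ax[0],0])
c=unproj(d,z((263.5,234)),.0502)[0]-.035*ax
p=unproj(d,z((291,280)),.039)[0]-.044*ax
print(c,p,(c-p)@ax,(c-p)@ay)
# pocket in s1 zoom measured: draw fine zoom of scene0 w/ black pocket
s=pickle.load(open("scene0.pkl","rb")); im=s["image"][215:265,125:200,::-1]
cv2.imwrite("pics/p0.png",cv2.resize(cv2.convertScaleAbs(im,alpha=1.5),None,fx=10,fy=10,interpolation=cv2.INTER_CUBIC))
E
```

```text
[ 0.48091427 -0.23814184  0.0502    ] [ 0.48324062 -0.23931627  0.039     ] -0.001987902274570867 0.0016850544577976083
```

View pics/p0.png

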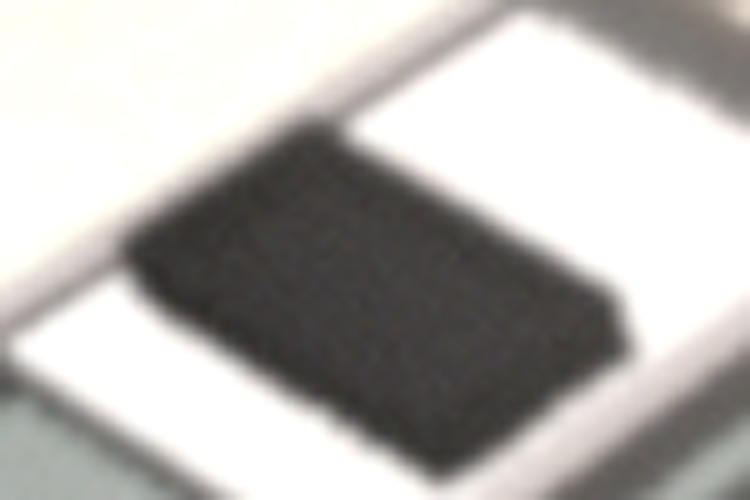

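```bash
python3 - <<'E'
from h import *
from scipy.optimize import least_squares
s=pickle.load(open("scene0.pkl","rb"))
z=lambda p:(np.array(p)+.5)/10-.5+[125,215]
px=np.array([z(p) for p in((122,245),(310,118),(613,290),(635,350),(437,485),(135,285))])
def W(q):
    x,y,yaw,zb=q; a=yaw;ax=np.array([np.cos(a),np.sin(a),0]); ay=np.array([-ax[1],ax[0],0])
    return np.array([np.array([x,y,0])+i*.044*ax+j*.022*ay+[0,0,h] for i,j,h in((-1,-1,.039),(-1,1,.039),(1,1,.039),(1,1,zb),(1,-1,zb),(-1,-1,zb))])
r=least_squares(lambda q:(proj(s,W(q))-px).ravel(),[.48,-.238,.235,.025]); print(r.x,np.degrees(r.x[2])); print((proj(s,W(r.x))-px).round(1))
E
```

```text
[ 0.48092788 -0.24032141  0.22872883  0.02677019] 13.105196812151458
[[-0.6 -0.5]
 [ 0.3 -0.3]
 [ 0.7  0.6]
 [-0.2 -0.3]
 [ 0.  -0. ]
 [-0.2  0.5]]
```

```bash
python3 - <<'E'
from h import *
d=pickle.load(open("top5.pkl","rb")); im=d["image"].astype(int)
for r in range(234,248): print(r,"G-R",(im[r,428:452,1]-im[r,428:452,0]).tolist(),"\n   sum",im[r,428:452].sum(1).tolist())
E
```

```text
234 G-R [-2, -1, -4, -2, -2, -1, -1, -3, -2, -2, -3, -2, -1, -1, -2, -1, -2, -2, -4, -6, 1, -2, -4, -1] 
   sum [182, 213, 227, 231, 229, 232, 233, 232, 232, 228, 238, 227, 226, 129, 130, 89, 56, 46, 25, 26, 25, 72, 97, 104]
235 G-R [-1, -1, -2, -2, -1, -3, -2, -4, 0, -2, 0, -4, 1, 6, -2, -3, 1, 2, 11, 17, 27, 7, -3, -3] 
   sum [232, 228, 238, 236, 234, 233, 231, 224, 176, 137, 130, 50, 40, 23, 28, 14, 29, 31, 52, 55, 72, 94, 100, 100]
236 G-R [-3, -1, 0, -2, -1, 1, -2, 0, 0, 3, 0, -6, 2, -2, 14, 28, 27, 31, 31, 28, 22, -4, -2, -4] 
   sum [229, 231, 228, 235, 222, 123, 88, 50, 37, 19, 42, 19, 29, 26, 52, 77, 94, 94, 94, 91, 93, 106, 102, 100]
237 G-R [-1, -2, -1, 0, 4, -2, 6, 0, -2, -3, 3, 7, 15, 20, 29, 30, 33, 32, 33, 26, 7, 0, -1, -3] 
   sum [231, 233, 229, 215, 41, 19, 25, 25, 31, 13, 36, 30, 35, 50, 77, 97, 87, 98, 88, 96, 102, 95, 102, 101]
238 G-R [-2, -1, -2, -2, -4, -1, 2, -4, -4, 6, 8, 18, 16, 21, 24, 30, 33, 29, 15, 12, -4, -1, -4, -6] 
   sum [230, 228, 230, 218, 44, 13, 16, 35, 36, 22, 19, 38, 62, 32, 33, 95, 88, 105, 155, 100, 108, 106, 104, 101]
239 G-R [-3, -2, -2,
[... 1225 characters left out ...]
, 43, 50, 54, 56, 100, 101, 103, 107, 97, 101, 107, 109]
245 G-R [-3, -1, -2, -2, 0, -1, 1, 1, -4, 2, 4, 4, 13, 20, 17, 8, -3, -2, -1, -2, -4, -5, -4, -4] 
   sum [232, 235, 235, 231, 235, 219, 14, 1, 32, 14, 37, 36, 45, 45, 53, 84, 105, 97, 102, 107, 100, 105, 100, 103]
246 G-R [-1, -3, -2, -2, -3, -2, 1, 0, 0, 3, 2, 2, 0, 13, 10, -3, -4, -2, -4, -5, -5, -2, -4, -3] 
   sum [238, 240, 232, 237, 222, 92, 43, 18, 55, 35, 57, 119, 90, 43, 72, 106, 102, 107, 98, 100, 96, 101, 103, 98]
247 G-R [-2, -2, -1, -2, -3, 5, -2, 2, 3, 1, -1, -4, 0, 1, -2, -5, -4, -5, -4, -4, -3, -2, -4, -3] 
   sum [238, 238, 234, 211, 48, 37, 48, 48, 62, 55, 35, 87, 90, 61, 110, 96, 96, 91, 104, 101, 103, 109, 108, 88]
```

```bash
python3 - <<'E'
from h import *
d=pickle.load(open("top5.pkl","rb")); t0=pickle.load(open("top0.pkl","rb"))
a=np.radians(13.5);ax=np.array([np.cos(a),np.sin(a),0]); ay=np.array([-ax[1],ax[0],0])
P=np.array([.4798,-.2387,0])
pe=unproj(d,(432.2,240),.039)[0]; cb=unproj(d,(438.6,240),.049)[0]; ct=unproj(d,(442.6,240),.079)[0]; cf=unproj(d,(446,240),.079)[0]
print("pocket centre y'",(pe-P)@ay-.022,"cart from bottom",(cb-P)@ay-.013,"from top",(ct-P)@ay-.013)
# +x: pocket outer edge at column 444: row? green front top edge
pf=unproj(d,(444,233.6),.039)[0]; gf=unproj(d,(444,235.3),.079)[0]
print("pocket x'",(pf-P)@ax-.044,"cart",(gf-P)@ax-.035)
im=t0["image"].astype(int)
print(im[240,425:465].sum(1).tolist()); print(im[250,425:470].sum(1).tolist());print(im[225:285,445].sum(1).tolist())
print(d["image"][225:240,444].astype(int).tolist())
E
```

```text
pocket centre y' 0.003165009885182174 cart from bottom 0.00047946008108535644 from top 0.0011171792521014953
pocket x' -0.00020019548739706045 cart 0.0024179235493663326
[440, 439, 442, 437, 441, 440, 430, 307, 1, 58, 84, 66, 74, 69, 56, 66, 71, 66, 68, 77, 69, 62, 67, 57, 37, 18, 55, 124, 304, 441, 442, 439, 439, 443, 443, 432, 346, 325, 315, 324]
[445, 443, 444, 440, 443, 442, 443, 442, 442, 421, 208, 22, 40, 68, 75, 74, 76, 74, 84, 79, 68, 64, 77, 74, 66, 66, 59, 30, 13, 67, 134, 312, 446, 445, 443, 439, 442, 443, 427, 310, 316, 313, 318, 318, 319]
[293, 385, 388, 386, 386, 339, 439, 443, 403, 118, 56, 52, 61, 72, 73, 69, 72, 61, 61, 76, 62, 75, 66, 67, 68, 68, 72, 76, 73, 73, 79, 77, 80, 76, 71, 80, 71, 74, 77, 68, 81, 78, 81, 82, 64, 53, 70, 103, 439, 440, 445, 287, 394, 397, 398, 396, 360, 338, 341, 341]
[[50, 51, 50], [60, 57, 58], [63, 61, 61], [63, 59, 59], [61, 59, 60], [56, 51, 52], [80, 77, 78], [78, 74, 74], [78, 77, 76], [19, 17, 20], [8, 9, 12], [21, 48, 25], [15, 48, 24], [15, 48, 25], [22, 50, 27]]
```

```bash
python3 - <<'E'
from h import *
t0=pickle.load(open("top0.pkl","rb"))
a=np.radians(13.5);ax=np.array([np.cos(a),np.sin(a),0]); ay=np.array([-ax[1],ax[0],0])
P=np.array([.4798,-.2387,0])
for uv in((452.5,240),(455.3,250)): print((unproj(t0,uv,.039)[0]-P)@ay+.022)
for uv in((432.3-.6,240),(434.8-.3,250)): print([(unproj(t0,uv,z)[0]-P)@ay-.022 for z in (.027,.025,.039)])
print((unproj(t0,(445,233.6),.039)[0]-P)@ax-.044,(unproj(t0,(445,272.3),.039)[0]-P)@ax+.044,(unproj(t0,(445,272.3),.027)[0]-P)@ax+.044)
E
```

```text
7.998443892858614e-06
-2.4004294654503266e-05
[np.float64(0.0007159048147662127), np.float64(0.00011420073023460028), np.float64(0.004326129321956126)]
[np.float64(0.00041758972822990986), np.float64(-0.00018473891340969537), np.float64(0.00403156157806752)]
-0.0006801834073694307 6.32908551433109e-06 -0.00032045255116278787
```

>>> {"api": "drive_tool", "payload": {"targets": [[[0.1, 0.03, -0.025, 0, 0, 0, -1], [0.16, 0, 0, 0, 0, 0, -1], [0.1, 0, 0, 0, 0, 0, -1], [0, 0, 0, 0, 0, 0, -1], [0, 0, 0, 0, 0, 0, -1]]]}}

```text
time_s: 6.9
position: [0.481, -0.2389, 0.0432]
tool_rot: [[-0.0, -0.973, -0.231], [-0.0, -0.231, 0.973], [-1.0, 0.0, -0.0]]
ft_force: [-1.5, -1.0, 2.1]
grip_width: 0.0247
```

>>> {"api": "drive_tool", "payload": {"targets": [[[0.02, 0, 0, 0, 0, 0, -1], [0.02, 0, 0, 0, 0, 0, -1], [0, 0, 0, 0, 0, 0, -1]]]}}

```text
time_s: 7.2
position: [0.4811, -0.2391, 0.0431]
tool_rot: [[0.001, -0.973, -0.231], [-0.001, -0.231, 0.973], [-1.0, -0.001, -0.002]]
ft_force: [-6.3, 1.5, 19.7]
grip_width: 0.0248
```

```bash
python3 snap.py 6 scene,110,180,100,100,6 top,405,215,80,70,8
```

```text
(no output)
```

View pics/scene6.png

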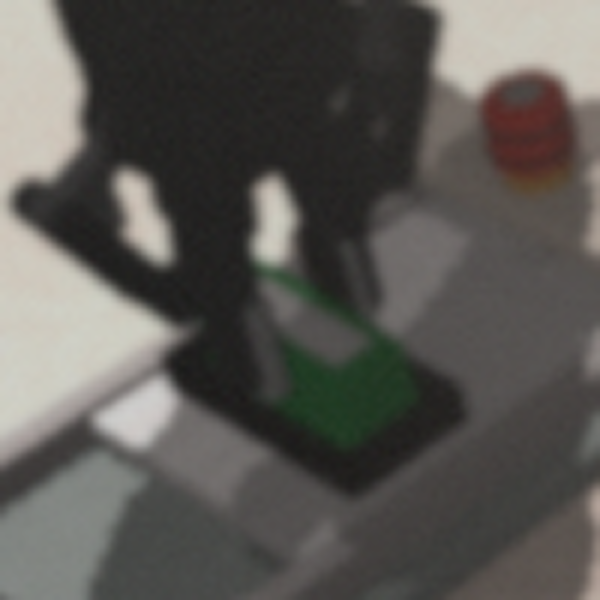

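View pics/top6.png

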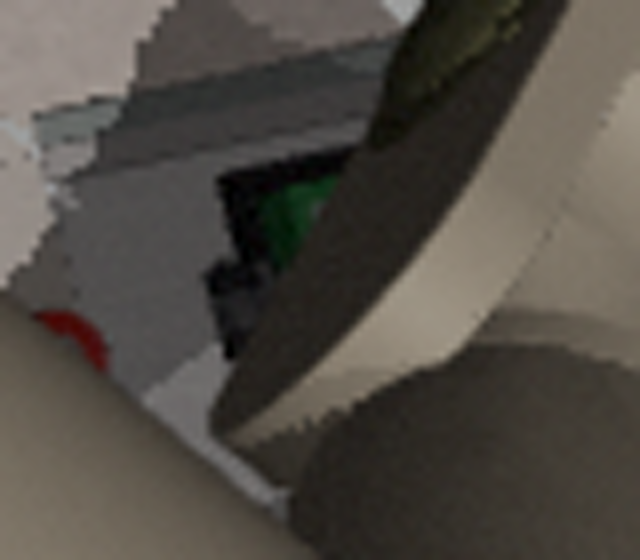

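>>> {"api": "drive_tool", "payload": {"targets": [[[-0.02, 0, 0, 0, 0, 0, 0.1], [0, 0, 0, 0, 0, 0, 0.1], [0, 0, 0, 0, 0, 0, 0.1], [0, 0, 0, 0, 0, 0, 0.1]]]}}

```text
time_s: 7.7
position: [0.481, -0.2387, 0.042]
tool_rot: [[-0.0, -0.973, -0.231], [0.0, -0.231, 0.973], [-1.0, 0.0, 0.0]]
ft_force: [-0.6, 0.3, 0.6]
grip_width: 0.0474
```

>>> {"api": "drive_tool", "payload": {"targets": [[[-0.3, 0, 0, 0, 0, 0, 0.1], [-0.6, 0, 0, 0, 0, 0, 0.1], [-0.8, 0, 0, 0, 0, 0, 0.1], [-0.5, 0, 0, 0, 0, 0, 0.1], [0, 0, 0, 0, 0, 0, 0.1]]]}}

```text
time_s: 8.2
position: [0.4822, -0.2396, 0.1555]
tool_rot: [[0.005, -0.973, -0.231], [-0.004, -0.231, 0.973], [-1.0, -0.004, -0.005]]
ft_force: [-0.2, 0.0, 0.4]
grip_width: 0.0472
```

```bash
python3 snap.py 7 scene,110,180,100,100,6; python3 -c "
from h import *
plan(.458,-.1455,.15,103.5,3)"
```

```text
t 8.25 pos [ 0.4815 -0.239   0.1534] jaw 103.37 w 0.0467 f [-0.1 -0.8  0.2]
rotvec per row [-0.001 -0.001  0.001]
[0.02, 0.01, 0.64]
[0.02, 0.01, 0.64]
[0.02, 0.01, 0.64]
```

View pics/scene7.png

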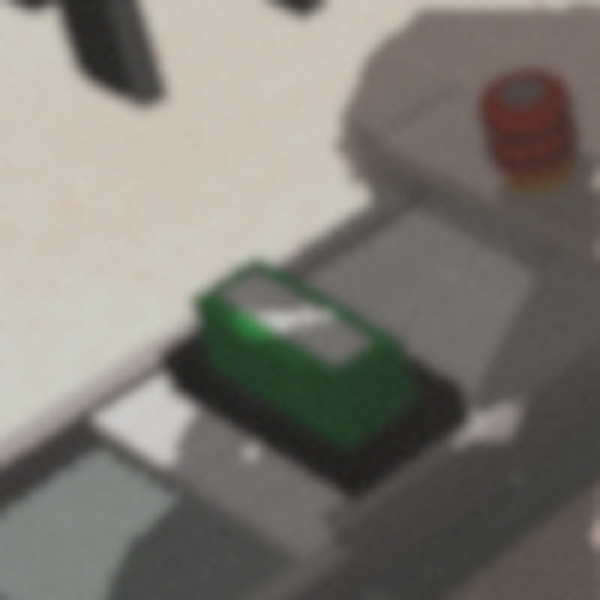

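>>> {"api": "drive_tool", "payload": {"targets": [[[0.02, 0.01, 0.64, 0, 0, 0, 0.1], [0.02, 0.01, 0.64, 0, 0, 0, 0.1], [0.02, 0.01, 0.62, 0, 0, 0, 0.1], [0.5, 0, 0, 0, 0, 0, 0.1], [0.3, 0, 0, 0, 0, 0, 0.1]]]}}

```text
time_s: 8.75
position: [0.4566, -0.1453, 0.1072]
tool_rot: [[-0.003, -0.973, -0.232], [0.002, -0.232, 0.973], [-1.0, 0.002, 0.002]]
ft_force: [-0.3, -0.2, -0.4]
grip_width: 0.0469
```

>>> {"api": "drive_tool", "payload": {"targets": [[[0, 0, 0, 0, 0, 0, 0.1], [0, 0, 0, 0, 0, 0, 0.1]]]}}

```text
time_s: 8.95
position: [0.4574, -0.1466, 0.1088]
tool_rot: [[-0.001, -0.973, -0.231], [0.001, -0.231, 0.973], [-1.0, 0.001, 0.001]]
ft_force: [-0.0, -0.6, 0.1]
grip_width: 0.047
```

```bash
python3 snap.py 8 scene,110,130,150,140,5 top,395,215,90,70,8; python3 -c "
from h import *
plan(.458,-.1467,.061,103.5,2)
for c in('scene','top'):
    d=pickle.load(open(c+'8.pkl','rb')); from rig import observe
    print((proj(d,observe()['position'])[0]-([110,130] if c=='scene' else [395,215])+.5)*(5 if c=='scene' else 8))"
```

```text
t 9.05 pos [ 0.4579 -0.1469  0.1096] jaw 103.35 w 0.0473 f [ 0.4 -0.1  0.1]
rotvec per row [-0.001 -0.     0.   ]
[0.49, -0.0, 0.0]
[0.49, -0.0, 0.0]
[425.0835914  274.32203542]
[160.76577857 350.41654594]
```

View pics/scene8.png

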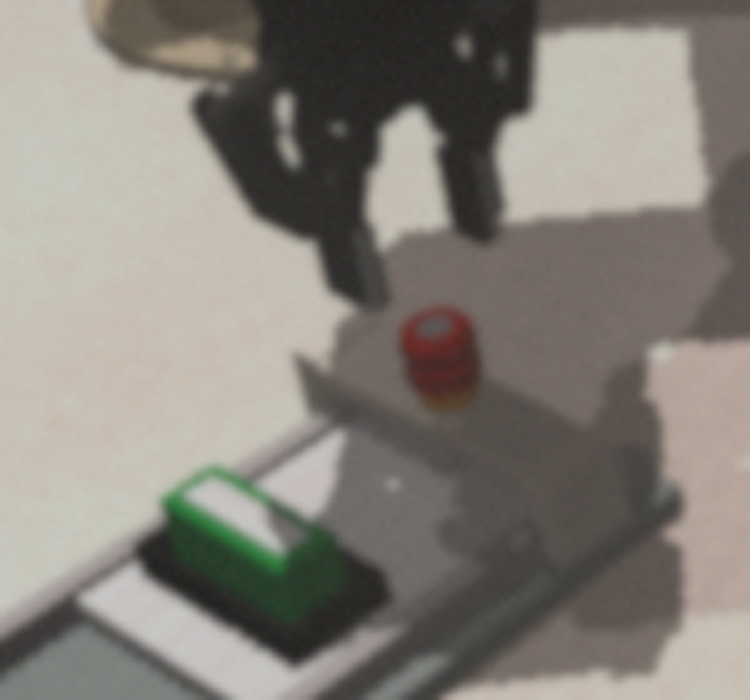

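View pics/top8.png

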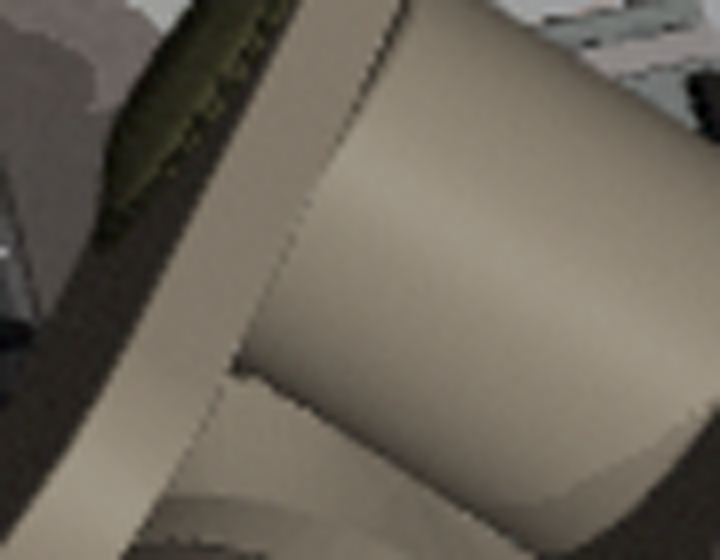

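>>> {"api": "drive_tool", "payload": {"targets": [[[0.4, 0, 0, 0, 0, 0, 0.1], [0.4, 0, 0, 0, 0, 0, 0.1], [0.16, 0, 0, 0, 0, 0, 0.1], [0, 0, 0, 0, 0, 0, 0.1]]], "force": 80}}

```text
time_s: 9.45
position: [0.4574, -0.1467, 0.061]
tool_rot: [[-0.001, -0.973, -0.231], [0.001, -0.231, 0.973], [-1.0, 0.001, 0.001]]
ft_force: [0.8, 0.2, 0.8]
grip_width: 0.0471
```

>>> {"api": "drive_tool", "payload": {"targets": [[[0, 0, 0, 0, 0, 0, -1], [0, 0, 0, 0, 0, 0, -1], [0, 0, 0, 0, 0, 0, -1], [0, 0, 0, 0, 0, 0, -1]]], "force": 80}}

```text
time_s: 9.85
position: [0.458, -0.1465, 0.0626]
tool_rot: [[0.002, -0.973, -0.231], [-0.0, -0.231, 0.973], [-1.0, -0.001, -0.001]]
ft_force: [-2.1, 2.6, 5.3]
grip_width: 0.0256
```

```bash
python3 snap.py 9 scene,110,130,150,140,5; python3 -c "
from h import *
plan(.458,-.1467,.081,103.5,4)"
```

```text
t 9.9 pos [ 0.458  -0.1465  0.0626] jaw 103.36 w 0.0254 f [-0.3  2.3  5.2]
rotvec per row [-0.001 -0.     0.   ]
[-0.09, -0.0, -0.0]
[-0.09, -0.0, -0.0]
[-0.09, -0.0, -0.0]
[-0.09, 0.0, -0.0]
```

View pics/scene9.png

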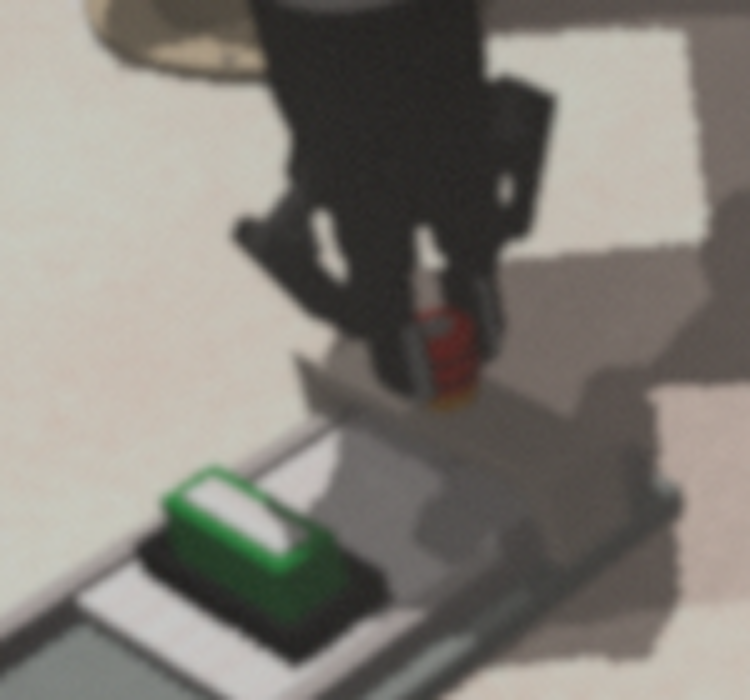

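>>> {"api": "drive_tool", "payload": {"targets": [[[-0.08, 0, 0, 0, 0, 0, -1], [-0.08, 0, 0, 0, 0, 0, -1], [-0.08, 0, 0, 0, 0, 0, -1], [-0.08, 0, 0, 0, 0, 0, -1], [0, 0, 0, 0, 0, 0, -1]]]}}

```text
time_s: 10.4
position: [0.4579, -0.1465, 0.0777]
tool_rot: [[0.001, -0.973, -0.231], [0.0, -0.231, 0.973], [-1.0, -0.001, -0.0]]
ft_force: [5.4, 3.1, -8.6]
grip_width: 0.0254
```

>>> {"api": "drive_tool", "payload": {"targets": [[[-0.04, 0, 0, 0, 0, 0, -1], [-0.04, 0, 0, 0, 0, 0, -1], [0, 0, 0, 0, 0, 0, -1], [0, 0, 0, 0, 0, 0, -1]]]}}

```text
time_s: 10.8
position: [0.4579, -0.1465, 0.0813]
tool_rot: [[0.001, -0.973, -0.231], [0.0, -0.231, 0.973], [-1.0, -0.001, 0.0]]
ft_force: [6.4, 2.7, -9.5]
grip_width: 0.0255
```

>>> {"api": "drive_tool", "payload": {"targets": [[[-0.02, 0, 0, 0, 0, 0, -1], [0, 0, 0, 0, 0, 0, -1], [0, 0, 0, 0, 0, 0, -1]]]}}

```text
time_s: 11.1
position: [0.4579, -0.1465, 0.0822]
tool_rot: [[0.001, -0.973, -0.231], [0.0, -0.231, 0.973], [-1.0, -0.001, 0.0]]
ft_force: [4.8, 1.7, -9.9]
grip_width: 0.0256
```

>>> {"api": "drive_tool", "payload": {"targets": [[[-0.02, 0, 0, 0, 0, 0, -1], [0, 0, 0, 0, 0, 0, -1], [0, 0, 0, 0, 0, 0, -1]]]}}

```text
time_s: 11.4
position: [0.4579, -0.1465, 0.0828]
tool_rot: [[0.0, -0.973, -0.231], [0.001, -0.231, 0.973], [-1.0, -0.0, 0.001]]
ft_force: [6.8, 1.8, -16.1]
grip_width: 0.0255
```

>>> {"api": "drive_tool", "payload": {"targets": [[[-0.015, 0, 0, 0, 0, 0, -1], [0, 0, 0, 0, 0, 0, -1], [0, 0, 0, 0, 0, 0, -1], [0, 0, 0, 0, 0, 0, -1]]]}}

```text
time_s: 11.8
position: [0.4578, -0.1465, 0.0829]
tool_rot: [[-0.0, -0.973, -0.231], [0.001, -0.231, 0.973], [-1.0, 0.0, 0.001]]
ft_force: [9.2, 0.6, -22.7]
grip_width: 0.0255
```

```bash
python3 snap.py 10 scene,80,130,180,150,4 top,375,200,150,110,5; python3 -c "
from h import *
plan(.458,-.1467,.0828,103.5,1)"
```

```text
t 11.9 pos [ 0.4578 -0.1465  0.0829] jaw 103.34 w 0.0257 f [  8.5   1.  -23. ]
rotvec per row [-0.003  0.001 -0.   ]
[0.0, -0.0, -0.0]
```

View pics/scene10.png

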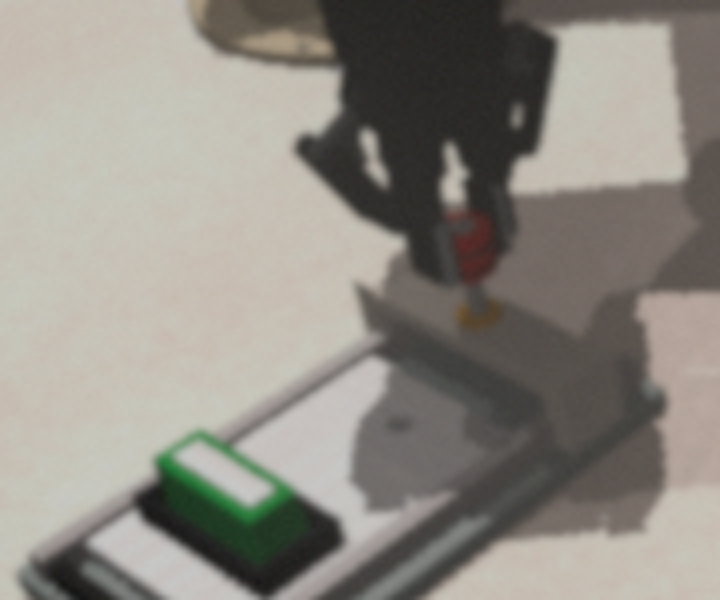

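View pics/top10.png

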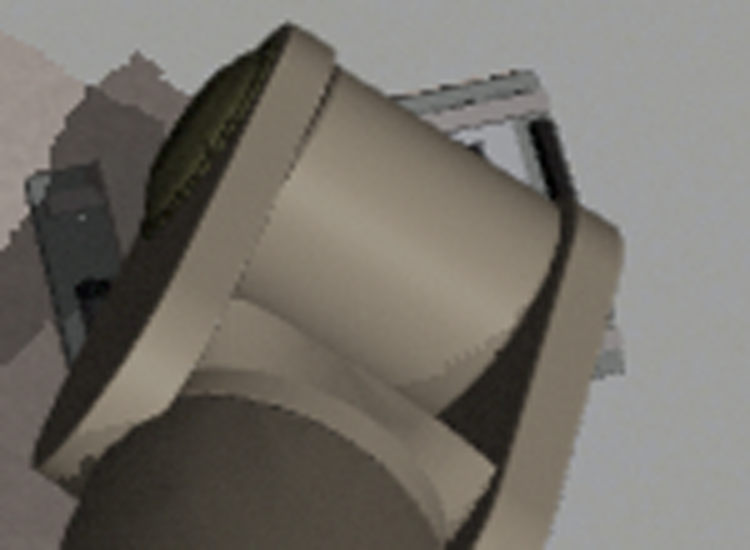

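>>> {"api": "drive_tool", "payload": {"targets": [[[0, 0, 0, 0, 0, 0, -1], [0, 0, 0, 0, 0, 0, -1], [0, 0, 0, 0, 0, 0, -1], [0, 0, 0, 0, 0, 0, -1], [0, 0, 0, 0, 0, 0, -1]]]}}

```text
time_s: 12.4
position: [0.4578, -0.1465, 0.0828]
tool_rot: [[-0.0, -0.973, -0.231], [0.001, -0.231, 0.973], [-1.0, 0.0, 0.001]]
ft_force: [8.9, 0.2, -24.7]
grip_width: 0.0253
```

```bash
python3 snap.py 11 scene,0,0,640,400,1; python3 - <<'E'
from h import *
from rig import observe
o=observe(); print(o["time_s"],np.round(o["position"],4),np.round(o["ft_force"],1),o["grip_width"])
d=pickle.load(open("scene11.pkl","rb")); X,Y,w,h,f=80,170,140,120,5
im=cv2.resize(d["image"][Y:Y+h,X:X+w,::-1],None,fx=f,fy=f,interpolation=cv2.INTER_CUBIC)
a=np.radians(13.3);ax=np.array([np.cos(a),np.sin(a),0]); ay=np.array([-ax[1],ax[0],0])
for s,col in((.05,(0,0,255)),(.04,(0,255,255))):
    P=np.array([.4809,-.2400,0])-s*ay
    u=np.round((proj(d,np.array([P+i*.044*ax+j*.022*ay+[0,0,.039] for i,j in((1,1),(1,-1),(-1,-1),(-1,1))]))-[X,Y]+.5)*f).astype(int); cv2.polylines(im,[u],True,col,1)
P=np.array([.4809,-.2400,.029])-.05*ay
for hh in(.03,): 
    u=np.round((proj(d,np.array([P+i*.035*ax+j*.013*ay+[0,0,hh] for i,j in((1,1),(1,-1),(-1,-1),(-1,1))]))-[X,Y]+.5)*f).astype(int); cv2.polylines(im,[u],True,(255,0,255),1)
cv2.imwrite("pics/ov11.png",im)
E
```

```text
12.45 [ 0.4578 -0.1465  0.0829] [  8.9   0.7 -23. ] 0.025606063509394525
```

View pics/ov11.png

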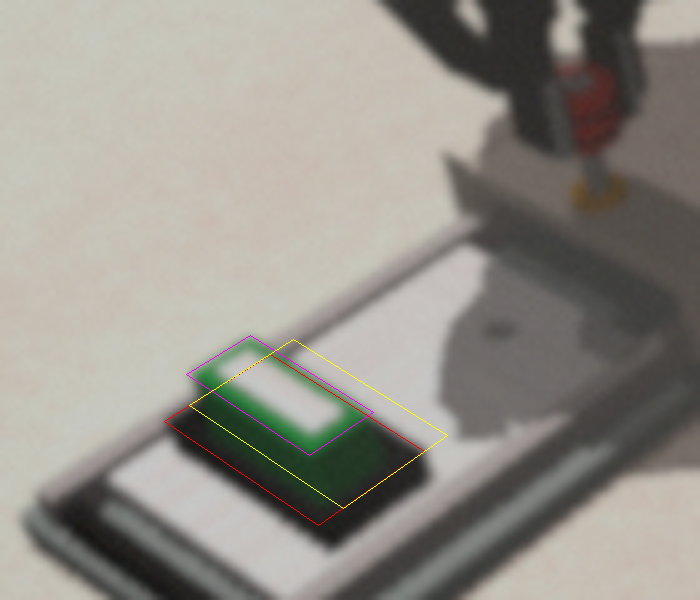

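View pics/scene11.png

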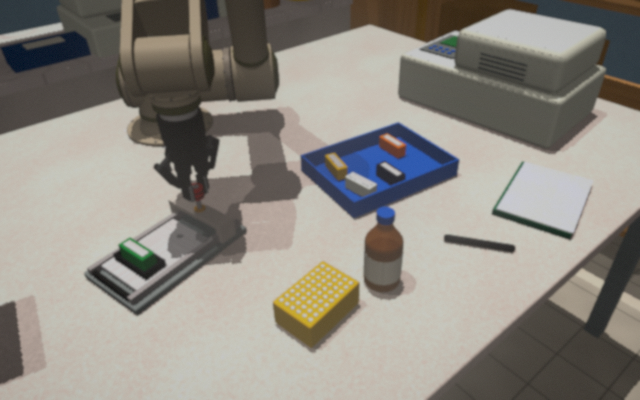

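The overlay at 50 mm of travel (red) matches the pocket outline. The cartridge lies flat in the pocket, with its top face at the predicted height. The other four cartridges are still in the bin, and the bottle and rack haven't moved. I'm handing the job in while still holding the knob.

```bash
python3 -c "
from rig import close_job
print(close_job())"
```

```text
the job is handed in; nothing more can be done
None
```

The green cartridge is seated and released in the carriage pocket. The knob is held fully up, the carriage has slid out, and the job is handed in at about 12.5 s of the 45 s allowed.

- **Cartridge:** it met the pocket floor at about the expected height, with roughly 20 N of push. After I let go it lay flat inside the walls in the pictures. The top and side cameras disagreed by 1–2 mm on where it sat relative to the pocket, so I used the middle of the two readings; the pocket has 4 mm to spare on each side.
- **Plunger:** I raised the knob about 20 mm until the upward force climbed from about 10 N to 23 N, which I took as the stop. I kept that light pull and an 80 N grip through hand-in. A side load of about 9 N was also on the wrist while holding.
- **Carriage:** in the last side-camera picture the pocket matched the outline predicted for the full 50 mm of travel. The arm hid the pocket from the top camera at that point, so only the side camera confirms it.
- **Surroundings:** the other four cartridges are still in the bin. The bottle and tip rack look unmoved in the last picture.

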